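Fish the parts basket out of the soaking jar with the lifting hook and hang it up to drain

TASK

The airbrush parts have soaked long enough. Take the T-handled lifting hook from its wire fork, thread its curved end through the eye of the basket's bail, lift the basket out of the jar with it, and hang the hook with the basket on it back in both notches of the fork to drain over the tray, then let go. Work gently so that the thin bail is not strained, keep the gripper off the wet basket, and leave the small things around undisturbed.

Things in the scene. Friction and masses are not known exactly. Their poses are not given: they have to be found in the camera images.
- hook: loose T-handled steel lifting hook, 120 g; origin in the middle of its round cross-bar (10 mm thick, 90 mm long along y); z up out of the hook; all its wire lies in the plane y = 0. At the start the bar lies in the fork's notches and the hook hangs down, its open throat (-x side) towards the robot
- grip (a point): middle of the hook's wooden grip block, 14 mm above the bar's centre; the block is 12 mm thick along x, 24 mm wide along y, from 6 mm below to 28 mm above the bar's centre. Pinch it across the 12 mm, fingers before and behind it between the prongs; held so it cannot turn
- bowl (a point): lowest point of the hook's curve on the wire's centre line, 72 mm below the bar. The 5 mm wire runs straight down from the bar to 24 mm below it, swings out to +x, then follows a circle of radius 20 mm (centre line) about the point 52 mm below the bar: over +x, through this point and up the -x side to the tip. The eye ends up here
- tip (a point): centre of the rounded end of the hook's wire, 20 mm to the hook's -x side and 52 mm below the bar's centre; there the wire points along the hook's +z. To go through the eye the hook is turned in line with the eye's hole and leant 25 to 50 degrees, top towards its throat side; the tip goes in from the other side and is drawn through along the curve, then stood up
- basket: loose round wire basket of small metal parts, 58 mm across, 36 mm high, 220 to 410 g, in the jar with 2 mm play (it rocks a little); origin under its centre, z up. A bail of 4 mm wire is hinged on its +y and -y sides 30 mm up; its closed eye (hole 12 mm, 20 mm outside, facing along basket x) has its centre 50 mm from that hinge line: 80 mm up when the bail is upright
- jar: fixed thick glass soaking jar, 72 mm across outside, 62 mm inside, rim 55 mm high, floor 5 mm thick; origin under its centre. Right of the work, beyond y = -0.12 m, stands a board of painted parts drying on sticks: lean the tool to the left (+y), where there is room
- stand: fixed drain stand: steel drip tray 120 x 110 mm, 12 mm high, origin under its centre; at y = +32 and -32 mm 7 mm wire prongs run from uprights at x = +52 mm to x = -31 mm (stand's -x, roughly to the robot), tops 186 mm high, upturned ends 192 mm. Open above and in front, 57 mm clear between the prongs; cross wires join the uprights at 45 and 125 mm
- notch (a point): where the middle of the hook's bar lies when the bar rests in both V notches of the fork: on the stand's axis, 183 mm above the desk; the notches are about 7 mm deep for the bar, which lies along the stand's y
- dropper_bottle: loose white plastic dropper bottle, 29 mm across, 88 mm high, origin under its centre; a bystander
- paint_dish: loose small pressed steel dish, 41 mm across, 11 mm high, origin under its centre; a bystander
- tweezers: loose steel tweezers lying flat, 118 mm long; a bystander
- bail_foot (a point): middle of the bail's hinge line, in the basket 30 mm above its bottom. The bail stands anywhere from 12 degrees towards the basket's +x side (roughly left) to 26 degrees towards its -x side (right); how far is not measured: look, or feel for it with the hook. The hinge is stiff: the bail stays where it is put and yields only to about 6 N at the eye
There are look-alikes about, which are no part of the job. What is shaped like the basket but purple is not meant.

How it is judged:
On the way, in this order (a step that is already met when the one before it is completed fails the run):
1. the hook is taken out of the fork (distance between hook and notch above 0.05 m), for 0.1 s.
2. the basket hangs on the hook, clear above the jar's rim (contact force between hook and basket above 0.5 N and z of basket in the frame of jar above 0.058 m), for 0.2 s.
At the end, for the whole second after the job is handed in: The bar rests in both notches (within 8 mm, 0.12 rad), the hook hangs down (0.35 rad) with the basket hanging by its eye in the bowl: its bottom 12 to 42 mm above the desk, within 35 mm of the notch sideways, free of the stand, tilted below 0.5 rad, below 0.06 m/s; the gripper has let go (distance between hook and notch below 0.008 m and angle between the y axis of hook and the y axis of stand, either way round below 0.12 rad and angle between hook's own z axis and vertical below 0.35 rad and z of basket in the frame of stand between 0.012 and 0.042 m and horizontal distance between basket and notch below 0.035 m and angle between basket's own z axis and vertical below 0.5 rad and contact force between basket and stand below 0.05 N and linear speed of each of basket, hook below 0.06 m/s and contact force between hook and basket above 0.5 N); the robot touches nothing.
It fails at once if the gripper or arm touches the wet basket (contact force between any of the fingers, the arm and basket above 0.5 N).
It fails at once if the hook strains the bail with more than 25 N (contact force between hook and basket above 25 N).
It fails at once if a bystander is moved by more than 30 mm or tipped over (distance of any of dropper_bottle, paint_dish, tweezers from where it was at the start of the episode above 0.03 m or angle between dropper_bottle's own z axis and vertical above 0.5 rad).
It also fails if it takes over 72 s, if anything falls off the work surface, if the arm or the gripper's body presses on something with over 40 N, if the wrist force passes 120 N, or if a joint passes its speed limit or range.

ROBOT

A 6-joint arm with a two-finger parallel gripper is mounted at the origin on a cart in front of the work surface, level with it; the furniture and walls round the work are solid. World frame = base frame: x ahead of the robot, y to its left, z up, the work surface at z = 0. Lengths are in m, angles in rad, forces in N, time in s.
With the tool pointing down it reaches from about 0.25 to 0.775 m from the base axis. Payload 4 kg.
Tool frame: the origin (TCP) lies on the centre line of the jaws, within the pads' length; the fingertips stand 25 mm ahead of it and the grasp point (between the pads) lies 6 mm ahead of it; z points along the fingers, y is the line along which they close (so a half turn about z gives the same grasp; the last joint's range is limited). The gripper opens to 94 mm and grips with 3 to 60 N. Pads are 16 mm wide; open, the fingers measure 119 mm over their backs; the gripper's body (75 mm by 177 mm) begins 78 mm behind the grasp point.
Start: joints at [1.059, 0.087, 1.371, -0, 1.684, -0.103], TCP at [0.219, 0.505, 0.199] pointing down, gripper open.
Joint ranges: [-3.1, 3.1], [-0.76, 2.03], [0.27, 2.55], [-1.08, 4.22], [0.17, 2.65], [-2.57, 2.57]. Speed limits (rad/s): [2.79, 2.79, 3.14, 3.14, 3.14, 3.14].

INTERFACE

Orientations are given as [roll, pitch, yaw] about the fixed x, y, z axes, in that order (R = Rz(yaw) Ry(pitch) Rx(roll)).
In Python, from bench import robot, imaging gives the robot as it stands. The module is installed in compiled form; this text tells all that it offers.
- The arm moves only by the tool drive_tool, never from a script. Its argument "series" is a list of rows, each a list of 3 entries, a list of its own where there are three numbers: the finger opening in m, from 0 to 0.094, then the shift along the tool's x, y, z in m, then the turn, a rotation vector about the tool's x, y, z in rad. A call has 1 to 5 rows; each row is the pose to reach, as a shift and turn from the pose commanded when the call began, along the tool's axes at that moment; what a row does not reach only later rows make up. A row lasts 1/8 s, in which the tool goes at most 62.5 mm and 10.7 degrees, less where a joint would pass 70% of its speed; a pose out of reach is approached as far as the arm can. A call with a gripper value outside its range is refused whole. The fingers move at their own pace and stop on an object; the grip force is fixed at half the most. Time passes only in rows, so rows that repeat a pose let the fingers close. It gives the time, the measured TCP pose, the force, the opening and the grip force at its end, in the units of the state.
- robot.get_obs(): the state, without advancing time (a new reading comes with each control period).
- imaging.snapshot(name): name is "scene" or "top"; returns the picture (384x512x3 uint8, red, green, blue); there is no depth.
- imaging.get_calibration(name): a dict with "intrinsics" (3x3 intrinsics, pixels), "k1" (the pictures are not rectified: a ray, as slopes to the right and down, at radius r is drawn at 1 + k1 r^2 times it, then the intrinsics apply), "position" and "rotation" of the camera in the world. Camera axes: x right, y up, looking along -z (the intrinsics and any distortion apply to the point x, -y, -z); pixel columns grow to the right and rows downward; lengths in m; the calibration is good to about 2 mm. A picture is of the moment at which its call begins. get_calibration takes no time and is no camera call.
- robot.close_job(): hands the job in; it is judged then, once.
The state is a dict: "time": time; "joint_positions": joint angles; "qvel": joint speeds; "joint_torque": joint torques, N m; "tool_pos": TCP position; "ee_rot": TCP orientation; "wrist_force": force on the tool from outside, world axes, zero at the start; "wrist_torque": the same for the moment, N m; "width": finger opening in m; "finger_force": force on a finger pad.
Only numpy, scipy, OpenCV 4.12 (cv2) and the standard library are available. Lean on these libraries where they do the work, as an engineer would, in place of code of your own. Each camera call takes 0.05 s, during which the arm holds its last target. There are 200 camera calls.

## Working session

There is one attempt and no reset: what is moved stays moved. The work goes in short steps, Python scripts to look and compute and a tool call to move; the robot and the scene stay as the last step left them, time stands still between calls to the robot, and variables do not carry over. Pictures are saved under pics/ and viewed, at most 13 in all, crops included, and the job is handed in when it is done.

Besides the shell and the picture viewer there is one more tool, called after "Request:" as name(argument=value, ...), one argument or row to a line, values as JSON. drive_tool: Moves the arm, as the interface text tells. Its arguments: {"type":"object","properties":{"series":{"type":"array"}},"required":["series"]}

```bash
mkdir -p pics; python3 - <<'E'
from bench import robot, imaging
import cv2
for n in ("scene","top"):
    im=imaging.snapshot(n); cv2.imwrite(f"pics/{n}0.png",cv2.resize(im[:,:,::-1],(800,600),interpolation=cv2.INTER_CUBIC))
    cv2.imwrite(f"{n}0raw.png",im[:,:,::-1])
    print(n,imaging.get_calibration(n))
print(robot.get_obs())
E
```

```text
scene {'intrinsics': array([[424.65940376,   0.        , 264.16937737],
       [  0.        , 424.65940376, 185.17533136],
       [  0.        ,   0.        ,   1.        ]]), 'k1': 0.021360464305908412, 'position': array([-0.09117562, -0.29143215,  0.55920973]), 'rotation': array([ 1.08536284, -0.02396812, -0.94069129])}
top {'intrinsics': array([[492.10405775,   0.        , 246.55945391],
       [  0.        , 492.10405775, 192.99574743],
       [  0.        ,   0.        ,   1.        ]]), 'k1': -0.08833473821064487, 'position': array([0.39970614, 0.13344954, 1.04293032]), 'rotation': array([ 1.25318976e-01, -3.31418917e-04, -1.54243091e+00])}
{'time': 0.1, 'joint_positions': array([ 1.05890134e+00,  8.78544656e-02,  1.37203301e+00, -4.99531112e-06,
        1.68360557e+00, -1.03078487e-01]), 'qvel': array([-0.00260828, -0.00013407, -0.00503422, -0.00246464,  0.00102076,
        0.0002331 ]), 'joint_torque': array([ 2.98081912e-03, -3.41249263e+01, -3.03302872e+01,  7.20535289e-02,
        3.03647888e-02, -1.17921563e-04]), 'tool_pos': array([0.21839368, 0.50425174, 0.19767136]), 'ee_rot': array([-3.13970184e+00, -1.90604105e-04,  2.73277542e+00]), 'wrist_force': array([ 0.51807073, -0.77140039, -0.33663365]), 'wrist_torque': array([-0.02646936,  0.00941357, -0.04773394]), 'finger_force': 0.0, 'width': 0.09374975178779993}
```

View pics/scene0.png

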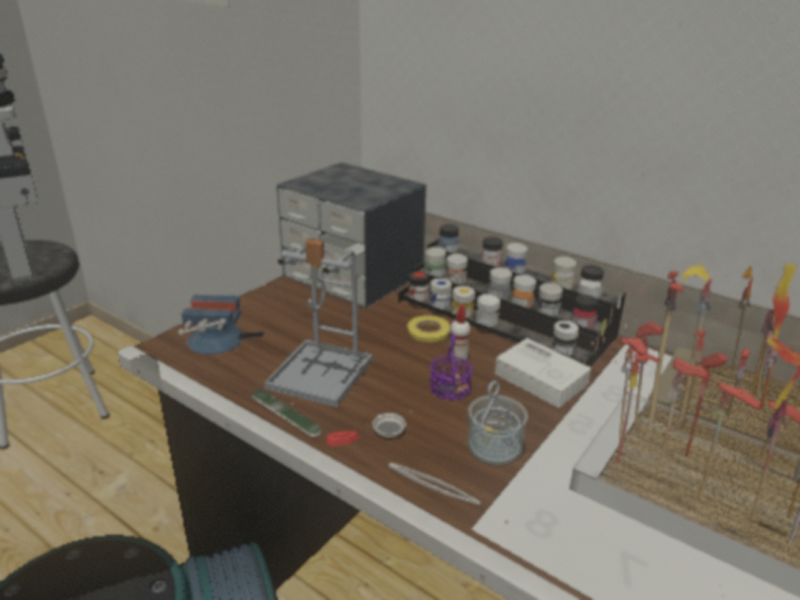

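View pics/top0.png

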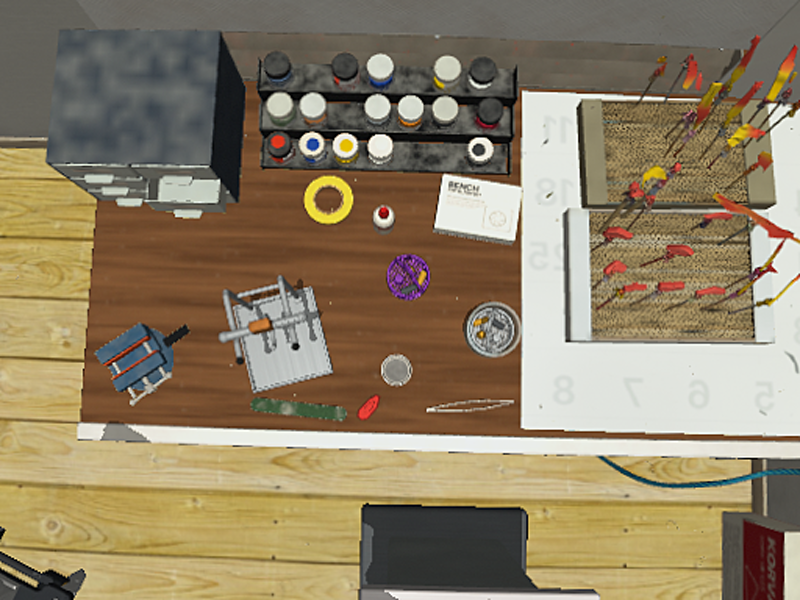

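The scene view shows the fork stand with hook at about (315,270), and the jar with the eye at (493,388). The purple basket at (452,375) is the look-alike. In the top view the stand is at (280,330), the jar at (493,330), the dish at (396,369), the tweezers at (470,406) and the bottle at (384,216). Next I'll enlarge these areas.

```bash
cat > h.py <<'E'
import numpy as np, cv2
from scipy.spatial.transform import Rotation as R
from bench import robot, imaging
C={n:imaging.get_calibration(n) for n in ("scene","top")}
def ray(n,u,v):
    c=C[n];K=c["intrinsics"];d=np.array([(u-K[0,2])/K[0,0],(v-K[1,2])/K[1,1]]);s=d.copy()
    for _ in range(20): s=d/(1+c["k1"]*(s@s))
    return c["position"],R.from_euler("xyz",c["rotation"]).as_matrix()@np.array([s[0],-s[1],-1])
def atz(n,u,v,z):
    p,d=ray(n,u,v);return p+d*(z-p[2])/d[2]
def tri(a,b): # a,b: (name,u,v); point + miss distance
    p,d=ray(*a);q,e=ray(*b);t=np.linalg.lstsq(np.c_[d,-e],q-p,rcond=None)[0]
    x=p+t[0]*d;y=q+t[1]*e;return (x+y)/2,np.linalg.norm(x-y)
def proj(n,P):
    c=C[n];K=c["intrinsics"];q=(np.atleast_2d(P)-c["position"])@R.from_euler("xyz",c["rotation"]).as_matrix()
    s=np.c_[q[:,0],-q[:,1]]/-q[:,2:];s=s*(1+c["k1"]*(s**2).sum(1,keepdims=True))
    return s*K[[0,1],[0,1]]+K[[0,1],[2,2]]
E
python3 - <<'E'
import cv2,numpy as np
s=cv2.imread("scene0raw.png");t=cv2.imread("top0raw.png")
f=lambda im,x,y,w,h:cv2.resize(im[y:y+h,x:x+w],(400,300),interpolation=cv2.INTER_CUBIC)
g=[f(t,130,170,100,75),f(t,285,175,60,45),f(s,160,150,100,75),f(s,285,235,80,60)]
cv2.imwrite("pics/c1.png",np.vstack([np.hstack(g[:2]),np.hstack(g[2:])]))
E
```

```text
(no output)
```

View pics/c1.png

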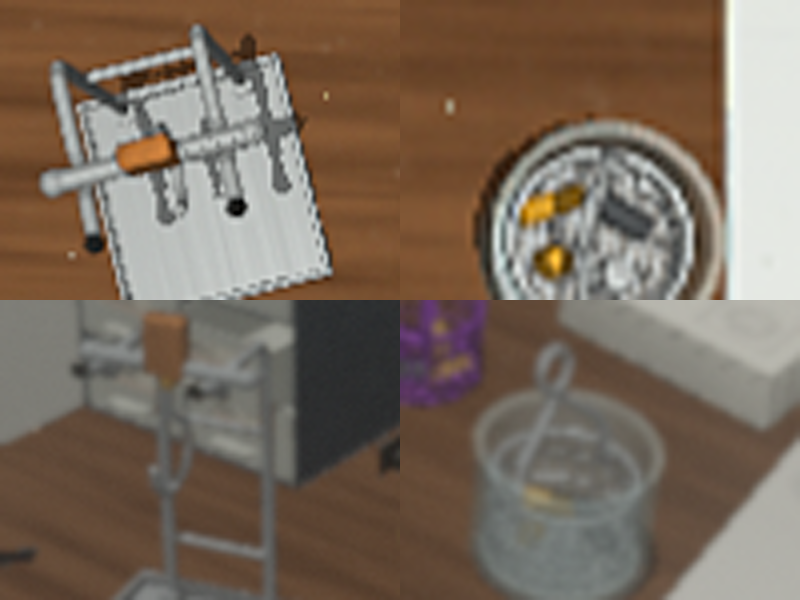

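```bash
python3 - <<'E'
from h import *
for n,u,v,z in [("L tip",153.5,230.75,.192),("R tip",189.25,221.75,.192),("Ltop",144.5,187.5,.186),("Rtop",179.25,178,.186),("block",166.25,208,.211),("tc1",150,196.2,.012),("tc2",198.7,183.7,.012),("tc3",212.5,237.5,.012)]:
    print(n,atz("top",u,v,z).round(4))
print("jar",atz("top",375.4,211,.055).round(4),"L,R,T",*[atz("top",*p,.055).round(4) for p in [(357.3,211),(393.6,211),(375.4,193)]])
for z in (.08,.085,.09): print("eye",z,atz("scene",316.4,249.4,z).round(4))
print("dish",atz("top",253.5,236.5,.011),"bottle",atz("top",246,138,.088),"purple",atz("top",261,177,.036))
E
```

```text
L tip [0.4364 0.2955 0.192 ]
R tip [0.4539 0.234  0.192 ]
Ltop [0.5123 0.3165 0.186 ]
Rtop [0.5309 0.2557 0.186 ]
block [0.4749 0.272  0.211 ]
tc1 [0.5169 0.3409 0.012 ]
tc2 [0.5465 0.2387 0.012 ]
tc3 [0.4338 0.2053 0.012 ]
jar [ 0.4948 -0.1254  0.055 ] L,R,T [ 0.4938 -0.0884  0.055 ] [ 0.4958 -0.1629  0.055 ] [ 0.5316 -0.1256  0.055 ]
eye 0.08 [0.5015 0.0045 0.08  ]
eye 0.085 [0.4953 0.0014 0.085 ]
eye 0.09 [ 0.4891 -0.0017  0.09  ]
dish [0.43839533 0.11968142 0.011     ] bottle [0.62997702 0.14077794 0.088     ] purple [0.56074516 0.10776357 0.036     ]
```

```bash
python3 - <<'E'
from h import *
P=np.array([[.4384,.1197,.011],[.63,.141,.088],[.561,.108,.036],[.495,-.1254,.055],[.4749,.272,.211],[.434,.205,.012]])
obs=np.array([[389,426],[461,322],[451,362],[497,410],[315,243],[335,401]])/1.5625
print(proj("scene",P).round(1)); print(obs.round(1))
# project bounds of top image
print(proj("top",np.array([[.4,0,0],[.4,.2,0]])))
print(robot.get_obs()["tool_pos"])
E
```

```text
[[247.5 271.2]
 [292.5 197.3]
 [286.8 235.2]
 [378.3 290.5]
 [199.9 154. ]
 [214.1 255.7]]
[[249.  272.6]
 [295.  206.1]
 [288.6 231.7]
 [318.1 262.4]
 [201.6 155.5]
 [214.4 256.6]]
[[309.67691693 256.47743537]
 [214.8243988  253.84026003]]
[0.21839368 0.50425174 0.19767136]
```

```bash
python3 - <<'E'
from h import *
print("jar",atz("top",315.4,211,.055).round(4),"L,R,T",*[atz("top",*p,.055).round(4) for p in [(297.3,211),(333.6,211),(315.4,193)]])
for z in (.075,.08,.085): print("eye",z,atz("scene",316.4,249.4,z).round(4))
j=np.array([.495,0,0])
for u,v in [((603-400)/6.667+285,130/6.667+175)]: print(atz("top",u,v,.055))
# rim in scene tile: left 472,right 664,y~440 ; top back 388
print(proj("scene",[[.495,-.0,.055]]),atz("scene",285+168/5,235+145/5,.055))
# look closer
s=cv2.imread("scene0raw.png");t=cv2.imread("top0raw.png")
f=lambda im,x,y,w,h:cv2.resize(im[y:y+h,x:x+w],(400,400),interpolation=cv2.INTER_CUBIC)
cv2.imwrite("pics/c2.png",np.hstack([f(t,293,188,45,45),f(s,294,240,50,50)]))
E
```

```text
jar [ 0.4915 -0.0032  0.055 ] L,R,T [0.4905 0.0333 0.055 ] [ 0.4925 -0.0401  0.055 ] [ 0.5281 -0.0028  0.055 ]
eye 0.075 [0.5077 0.0076 0.075 ]
eye 0.08 [0.5015 0.0045 0.08  ]
eye 0.085 [0.4953 0.0014 0.085 ]
[ 0.52501987 -0.00296632  0.055     ]
[[315.67862921 262.61916561]] [ 0.49478109 -0.00646929  0.055     ]
```

View pics/c2.png

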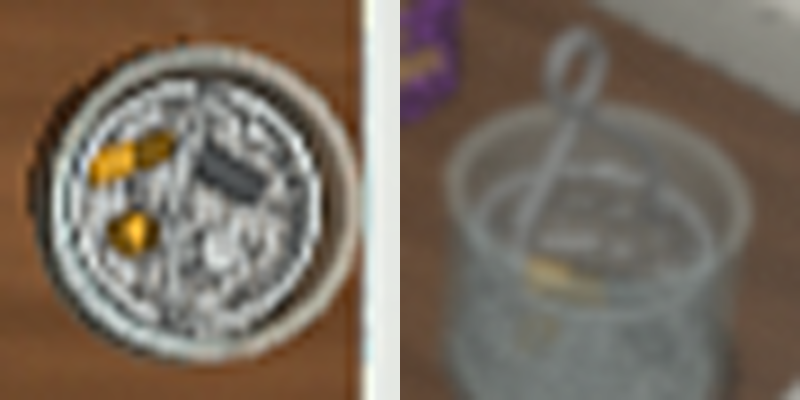

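```bash
python3 - <<'E'
from h import *
for p in [(309.6,270.6),(326.5,263.75)]: print("scene foot",atz("scene",*p,.038).round(4))
for a in [(205,90),(178,310)]: print("top foot",atz("top",293+a[0]/8.889,188+a[1]/8.889,.038).round(4))
s=cv2.imread("scene0raw.png");t=cv2.imread("top0raw.png")
f=lambda im,x,y,w:cv2.resize(im[y:y+w,x:x+w],(400,400),interpolation=cv2.INTER_CUBIC)
def model(c,yaw,phi):
    a=np.linspace(0,2*np.pi,60);Rz=R.from_euler("z",yaw,degrees=True);L=[]
    rim=np.c_[36*np.cos(a),36*np.sin(a),0*a+55]/1e3;L.append(rim+np.r_[c,0])
    Rb=R.from_euler("y",phi,degrees=True)
    ring=np.c_[0*a,8*np.cos(a),50+8*np.sin(a)]/1e3
    arm=np.array([[0,-29,0],[0,-8,44],[0,8,44],[0,29,0]])/1e3
    for q in (ring,arm): L.append(Rz.apply(Rb.apply(q)+[0,0,.035])+np.r_[c,0])
    return L
rows=[]
for yaw,phi in [(90,5),(105,5)]:
    o=[]
    for im,n,x,y,w in [(t,"top",293,188,45),(s,"scene",294,240,50)]:
        k=f(im,x,y,w)
        for q in model([.4925,-.004],yaw,phi):
            cv2.polylines(k,[np.int32((proj(n,q)-[x,y]+.5)*400/w)],False,(0,0,255),1,cv2.LINE_AA)
        o.append(k)
    rows.append(np.hstack(o))
cv2.imwrite("pics/c3.png",cv2.resize(np.vstack(rows),(600,600),interpolation=cv2.INTER_AREA))
E
```

```text
scene foot [0.4864 0.0068 0.038 ]
scene foot [ 0.5248 -0.0087  0.038 ]
top foot [ 0.5197 -0.0067  0.038 ]
top foot [ 0.4685 -0.001   0.038 ]
```

View pics/c3.png

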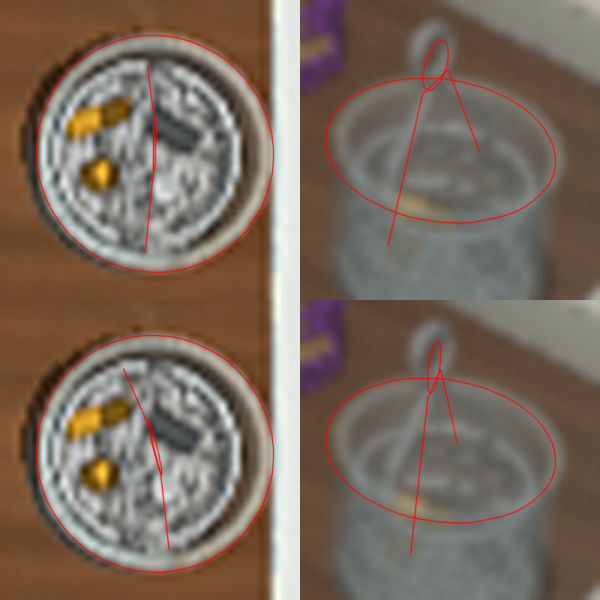

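The overlay shows the rim matching within about 3 mm. The scene and top cameras disagree by roughly that much, the bail leans slightly left, and the yaw is below 90°. I'll refine the eye later with the hook in the same pictures, and first go above the hook.

```bash
cat >> h.py <<'E'
def tcp():
    o=robot.get_obs();return o["tool_pos"],R.from_euler("xyz",o["ee_rot"]),o
def hookrot(az,lean=0): # tool y = hook x at azimuth az (deg); lean: top towards hook -x (deg)
    z=np.array([0,0,-1.]);y=np.array([np.cos(np.radians(az)),np.sin(np.radians(az)),0]);x=np.cross(y,z)
    return R.from_matrix(np.c_[x,y,z])*R.from_rotvec([np.radians(lean)*1.,0,0])
def delta(p,rot):
    p0,r0,o=tcp();s=r0.inv().apply(np.array(p)-p0);w=(r0.inv()*rot).as_rotvec()
    print("shift",s.round(4),"turn",w.round(4),"deg",np.degrees(np.linalg.norm(w)).round(1),"| now",p0.round(4))
N=np.array([.475,.2725,.183])
E
python3 - <<'E'
from h import *
for l in (0,30): print(hookrot(-90,l).as_matrix().round(2).tolist())
delta([.475,.2725,.30],hookrot(16))
for p in [(31,106),(138,106),(80,220),(62,232)]: print([atz("top",*p,z).round(3) for z in (.05,.25)])
E
```

```text
[[1.0, 0.0, 0.0], [0.0, -1.0, 0.0], [0.0, 0.0, -1.0]]
[[1.0, 0.0, -0.0], [0.0, -0.87, 0.5], [0.0, -0.5, -0.87]]
shift [-0.3276 -0.1108 -0.1022] turn [-1.900e-03  7.000e-04  8.827e-01] deg 50.6 | now [0.2184 0.5043 0.1977]
[array([0.698, 0.6  , 0.05 ]), array([0.638, 0.506, 0.25 ])]
[array([0.702, 0.369, 0.05 ]), array([0.641, 0.322, 0.25 ])]
[array([0.46 , 0.475, 0.05 ]), array([0.448, 0.406, 0.25 ])]
[array([0.434, 0.511, 0.05 ]), array([0.427, 0.435, 0.25 ])]
```

```bash
sed -i 's/np.radians(lean)\*1\./-np.radians(lean)/' h.py; tail -12 h.py | head -5
```

```text
c=C[n];K=c["intrinsics"];q=(np.atleast_2d(P)-c["position"])@R.from_euler("xyz",c["rotation"]).as_matrix()
    s=np.c_[q[:,0],-q[:,1]]/-q[:,2:];s=s*(1+c["k1"]*(s**2).sum(1,keepdims=True))
    return s*K[[0,1],[0,1]]+K[[0,1],[2,2]]
def tcp():
    o=robot.get_obs();return o["tool_pos"],R.from_euler("xyz",o["ee_rot"]),o
```

Request:
drive_tool(
  series=[
    [0.05, [0, 0, -0.06], [0, 0, 0.1]],
    [0.05, [-0.04, -0.015, -0.1], [0, 0, 0.28]],
    [0.05, [-0.1, -0.035, -0.102], [0, 0, 0.46]],
    [0.05, [-0.16, -0.055, -0.102], [0, 0, 0.64]],
    [0.05, [-0.22, -0.075, -0.102], [0, 0, 0.82]],
  ],
)

```text
time: 0.72
tool_pos: [0.39, 0.3485, 0.3003]
ee_rot: [-3.141, -0.0, 1.907]
wrist_force: [-0.4, 1.1, 0.2]
width: 0.0505
finger_force: 0.0
```

```bash
python3 - <<'E'
from h import *
delta([.475,.2725,.30],hookrot(16))
E
```

```text
shift [-0.0998  0.0551  0.0003] turn [-0.0003 -0.      0.0574] deg 3.3 | now [0.39   0.3485 0.3003]
```

Request:
drive_tool(
  series=[
    [0.05, [-0.05, 0.028, 0], [0, 0, 0.057]],
    [0.05, [-0.1, 0.055, 0], [0, 0, 0.057]],
    [0.05, [-0.1, 0.055, 0.03], [0, 0, 0.057]],
    [0.05, [-0.1, 0.055, 0.06], [0, 0, 0.057]],
    [0.05, [-0.1, 0.055, 0.06], [0, 0, 0.057]],
  ],
)

```text
time: 1.35
tool_pos: [0.473, 0.2732, 0.2371]
ee_rot: [-3.134, 0.001, 1.855]
wrist_force: [0.9, -0.3, 0.4]
width: 0.0501
finger_force: 0.0
```

```bash
python3 - <<'E'
from h import *
delta([.475,.2725,.203],hookrot(16))
s=imaging.snapshot("scene")[:,:,::-1];t=imaging.snapshot("top")[:,:,::-1]
f=lambda im,x,y:cv2.resize(im[y:y+75,x:x+75],(400,400),interpolation=cv2.INTER_CUBIC)
cv2.imwrite("pics/c4.png",np.hstack([f(t,130,170),f(s,165,120)]))
E
```

```text
shift [-0.0012  0.002   0.0341] turn [-0.0072  0.001   0.0052] deg 0.5 | now [0.473  0.2732 0.2371]
```

View pics/c4.png

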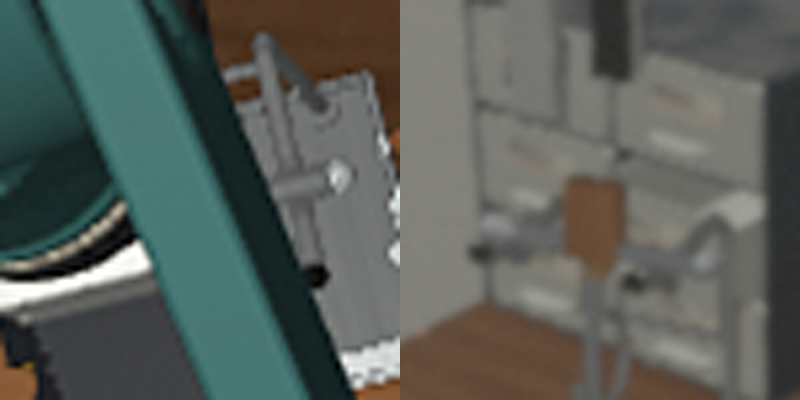

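```bash
python3 - <<'E'
from h import *
print("bar end",atz("top",130+338/5.333,170+177/5.333,.183),"exp .4874 .2292")
p,r,_=tcp()
q=[p+r.apply([0,s*.031,.025]) for s in (-1,1)]+[p+r.apply([0,0,.025]),N+[0,0,.028],N+[0,0,-.006]]
print(((proj("scene",q)-[165,120])*5.333+[400,0]).round(0))
E
```

```text
bar end [0.48728745 0.22920496 0.183     ] exp .4874 .2292
[[541. 199.]
 [617. 139.]
 [580. 168.]
 [585. 181.]
 [589. 262.]]
```

Request:
drive_tool(
  series=[
    [0.05, [-0.001, 0.002, 0.018], [-0.007, 0, 0.005]],
    [0.05, [-0.001, 0.002, 0.034], [-0.007, 0, 0.005]],
    [0.05, [-0.001, 0.002, 0.034], [-0.007, 0, 0.005]],
    [0.03, [-0.001, 0.002, 0.034], [-0.007, 0, 0.005]],
    [0.02, [-0.001, 0.002, 0.034], [-0.007, 0, 0.005]],
  ],
)

```text
time: 2.08
tool_pos: [0.4769, 0.274, 0.2077]
ee_rot: [3.133, -0.0, 1.851]
wrist_force: [-0.6, -0.6, -0.0]
width: 0.0337
finger_force: 0.0
```

Request:
drive_tool(
  series=[
    [0.0, [0, 0, 0], [0, 0, 0]],
    [0.0, [0, 0, 0], [0, 0, 0]],
    [0.0, [0, 0, 0], [0, 0, 0]],
    [0.0, [0, 0, 0], [0, 0, 0]],
    [0.0, [0, 0, 0], [0, 0, 0]],
  ],
)

```text
time: 2.7
tool_pos: [0.4766, 0.2738, 0.2067]
ee_rot: [3.135, -0.0, 1.851]
wrist_force: [0.0, -0.1, 0.7]
width: 0.0008
finger_force: 0.0
```

```bash
python3 - <<'E'
from h import *
s=imaging.snapshot("scene")[:,:,::-1];t=imaging.snapshot("top")[:,:,::-1]
print(robot.get_obs())
f=lambda im,x,y,w:cv2.resize(im[y:y+w,x:x+w],(400,400),interpolation=cv2.INTER_CUBIC)
cv2.imwrite("pics/c5.png",np.hstack([f(t,110,150,110),f(s,150,90,110)]))
E
```

```text
{'time': 2.8, 'joint_positions': array([ 4.18864126e-01,  7.95092981e-02,  1.36333678e+00, -9.02866798e-04,
        1.69183825e+00,  1.38792685e-01]), 'qvel': array([-0.00016524, -0.00154821, -0.00034196,  0.00147915,  0.00077235,
       -0.00053427]), 'joint_torque': array([-1.91490635e-04, -3.37576890e+01, -3.03419995e+01,  7.15607358e-02,
       -2.20359833e-02,  4.86703611e-04]), 'tool_pos': array([0.47654397, 0.27376788, 0.20665355]), 'ee_rot': array([ 3.13462683e+00, -6.88731283e-05,  1.85075589e+00]), 'wrist_force': array([ 0.29659229, -0.20039767, -0.68195813]), 'wrist_torque': array([-0.02454163,  0.04615799, -0.00207654]), 'finger_force': 0.0, 'width': 0.00022664414835817876}
```

View pics/c5.png

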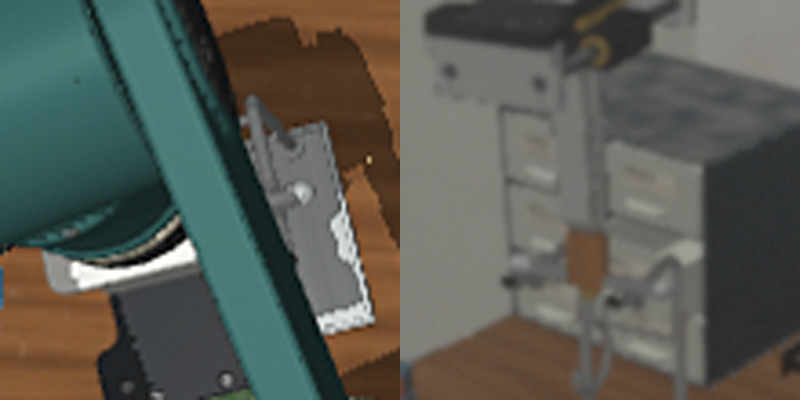

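The picture shows the closed fingers ending right at the top of the grip block, at about (585,230), so they closed above it and sit higher than I assumed. I'll open them, go about 25 mm lower, and close again. The space between the prongs is clear there.

Request:
drive_tool(
  series=[
    [0.05, [0, 0, -0.015], [0, 0, 0]],
    [0.05, [0, 0, -0.015], [0, 0, 0]],
    [0.05, [0, 0, -0.015], [0, 0, 0]],
    [0.05, [0, 0, 0.005], [0, 0, 0]],
    [0.05, [0, 0, 0.026], [0, 0, 0]],
  ],
)

```text
time: 3.42
tool_pos: [0.4768, 0.2739, 0.1803]
ee_rot: [3.134, -0.0, 1.851]
wrist_force: [-0.1, 0.3, -0.5]
width: 0.0469
finger_force: 0.0
```

Request:
drive_tool(
  series=[
    [0.03, [0, 0, 0], [0, 0, 0]],
    [0.0, [0, 0, 0], [0, 0, 0]],
    [0.0, [0, 0, 0], [0, 0, 0]],
    [0.0, [0, 0, 0], [0, 0, 0]],
    [0.0, [0, 0, 0], [0, 0, 0]],
  ],
)

```text
time: 4.05
tool_pos: [0.4772, 0.274, 0.1815]
ee_rot: [3.133, -0.0, 1.851]
wrist_force: [-0.3, -0.0, 2.0]
width: 0.0118
finger_force: 30.0
```

```bash
python3 - <<'E'
from h import *
p,r,o=tcp();print(p,o["width"],o["finger_force"],o["wrist_force"],o["wrist_torque"])
s=imaging.snapshot("scene")[:,:,::-1];cv2.imwrite("s_grasp.png",s)
cv2.imwrite("pics/c6.png",cv2.resize(s[90:170,150:250],(800,640),interpolation=cv2.INTER_CUBIC)[:600])
for n in ([0,0,.025],[0,0,-.05]): print(((proj("scene",p+r.apply(n))-[150,90])*8).round())
print(((proj("scene",[N+[0,0,.028],N])-[150,90])*8).round())
E
```

```text
[0.47716772 0.27401698 0.1815028 ] 0.011830231743652223 29.99834507703781 [-0.33519096 -0.01549826  2.03001528] [-0.0372133  -0.00950496  0.00624865]
[[410. 699.]]
[[395. 433.]]
[[398. 512.]
 [403. 612.]]
```

Gripped: the width is 11.8 mm at 30 N. Next I lift the hook straight up.

Request:
drive_tool(
  series=[
    [0.0, [0, 0, -0.01], [0, 0, 0]],
    [0.0, [0, 0, -0.03], [0, 0, 0]],
    [0.0, [0, 0, -0.07], [0, 0, 0]],
    [0.0, [0, 0, -0.11], [0, 0, 0]],
    [0.0, [0, 0, -0.11], [0, 0, 0]],
  ],
)

```text
time: 4.72
tool_pos: [0.4773, 0.2742, 0.2953]
ee_rot: [3.126, -0.001, 1.851]
wrist_force: [0.8, -0.1, -0.5]
width: 0.0118
finger_force: 30.0
```

```bash
cat >> h.py <<'E'
def orange(im): # im RGB; centroid raw px, area of the largest reddish-brown blob
    h=cv2.cvtColor(im,cv2.COLOR_RGB2HSV)
    m=((h[...,0]>5)&(h[...,0]<16)&(h[...,1]>130)&(h[...,2]>90)).astype(np.uint8)
    n,l,st,c=cv2.connectedComponentsWithStats(m);return [(c[i].round(1),st[i][:5]) for i in range(1,n) if st[i][4]>12]
E
python3 - <<'E'
from h import *
a=cv2.imread("scene0raw.png")[:,:,::-1];print([x for x in orange(a)][:8]);print(a[int(243/1.5625),int(315/1.5625)])
b=imaging.snapshot("scene");print(orange(b)[:8])
p,r,o=tcp();print(p,r.as_euler("xyz"),o["width"],o["wrist_force"])
print(proj("scene",[N+[0,0,.011],p]))
E
```

```text
[(array([334.3, 188.2]), array([329, 186,  12,   5,  32], dtype=int32)), (array([499.4, 191.3]), array([496, 188,   8,   7,  37], dtype=int32)), (array([137. , 195.1]), array([124, 194,  26,   4,  56], dtype=int32)), (array([496.8, 206.3]), array([495, 200,   5,  11,  25], dtype=int32)), (array([503.5, 225.1]), array([494, 216,  18,  18,  95], dtype=int32)), (array([487.6, 256.5]), array([486, 251,   4,  10,  17], dtype=int32))]
[136  98  66]
[(array([334.3, 188.2]), array([329, 186,  12,   5,  32], dtype=int32)), (array([499.4, 191.5]), array([496, 188,   8,   7,  38], dtype=int32)), (array([136.9, 195.1]), array([124, 194,  26,   4,  57], dtype=int32)), (array([496.7, 206.1]), array([495, 200,   5,  11,  25], dtype=int32)), (array([503.3, 225. ]), array([494, 216,  18,  19, 100], dtype=int32)), (array([487.6, 256.2]), array([486, 251,   4,  10,  16], dtype=int32))]
[0.47649597 0.27384998 0.29232616] [ 3.13126589e+00 -5.68773707e-04  1.85080032e+00] 0.011695765894032116 [ 0.81463297  0.64704642 -2.25996782]
[[200.12959235 161.59373261]
 [197.77147878 114.94302375]]
```

Request:
drive_tool(
  series=[
    [0.0, [-0.02, -0.004, -0.002], [0, 0, 0.18]],
    [0.0, [-0.04, -0.008, -0.004], [0, 0, 0.36]],
    [0.0, [-0.06, -0.012, -0.006], [0, 0, 0.54]],
    [0.0, [-0.08, -0.015, -0.008], [0, 0, 0.72]],
    [0.0, [-0.1, -0.018, -0.008], [0, 0, 0.9]],
  ],
)

```text
time: 5.4
tool_pos: [0.4855, 0.1717, 0.296]
ee_rot: [3.14, -0.002, 0.945]
wrist_force: [-0.2, 0.1, -0.6]
width: 0.0122
finger_force: 30.0
```

```bash
python3 - <<'E'
from h import *
delta([.50,.06,.30],hookrot(-100,0))
E
```

```text
shift [-0.082   0.0772 -0.0041] turn [-0.     -0.0028  1.1194] deg 64.1 | now [0.4855 0.1717 0.296 ]
```

Request:
drive_tool(
  series=[
    [0.0, [-0.016, 0.015, -0.004], [0, 0, 0.18]],
    [0.0, [-0.033, 0.03, -0.004], [0, 0, 0.36]],
    [0.0, [-0.05, 0.045, -0.004], [0, 0, 0.54]],
    [0.0, [-0.066, 0.06, -0.004], [0, 0, 0.72]],
    [0.0, [-0.082, 0.077, -0.004], [0, 0, 0.9]],
  ],
)

```text
time: 6.02
tool_pos: [0.5004, 0.0603, 0.2998]
ee_rot: [-3.14, -0.002, 0.045]
wrist_force: [-0.3, 0.1, -1.9]
width: 0.0117
finger_force: 30.0
```

```bash
python3 - <<'E'
from h import *
delta([.50,.10,.30],hookrot(-100,40))
E
```

```text
shift [ 0.0014 -0.0396 -0.0001] turn [-0.6975 -0.0784  0.2098] deg 42.0 | now [0.5004 0.0603 0.2998]
```

```bash
python3 - <<'E'
from h import *
for n in ("scene","top"): cv2.imwrite(f"{n}_up.png",imaging.snapshot(n)[:,:,::-1])
print(tcp()[:1])
E
```

```text
(array([0.50072083, 0.05926906, 0.29970457]),)
```

Request:
drive_tool(
  series=[
    [0.0, [0, -0.01, 0], [-0.175, -0.02, 0.05]],
    [0.0, [0, -0.02, 0], [-0.35, -0.04, 0.1]],
    [0.0, [0.001, -0.03, 0], [-0.525, -0.06, 0.155]],
    [0.0, [0.001, -0.04, 0], [-0.698, -0.078, 0.21]],
    [0.0, [0.001, -0.04, 0], [-0.698, -0.078, 0.21]],
  ],
)

```text
time: 6.75
tool_pos: [0.4996, 0.1044, 0.2963]
ee_rot: [2.438, 0.007, -0.161]
wrist_force: [0.2, 0.2, -1.1]
width: 0.0116
finger_force: 30.0
```

```bash
python3 - <<'E'
from h import *
delta([.50,.10,.30],hookrot(-100,40))
s=imaging.snapshot("scene")[:,:,::-1];t=imaging.snapshot("top")[:,:,::-1]
cv2.imwrite("scene_ln.png",s);cv2.imwrite("top_ln.png",t)
u=cv2.imread("scene_up.png")
f=lambda im:cv2.resize(im[110:300,220:353],(400,571),interpolation=cv2.INTER_CUBIC)
cv2.imwrite("pics/c7.png",np.hstack([f(u),f(s)]))
p,r,o=tcp();print(o["joint_positions"])
print("leaned tip/bowl/barends", ((proj("scene",[p+r.apply(v) for v in ([0,0,.025],[0,0,0],[.045,0,0],[-.045,0,0])])-[220,110])*3.0075+[400,0]).round())
E
```

```text
shift [ 0.001   0.0057 -0.0001] turn [ 0.0052 -0.0037  0.0152] deg 0.9 | now [0.4996 0.1044 0.2963]
[ 0.45854765  0.26499806  1.12871757 -0.64937838  2.09881258  1.96071108]
leaned tip/bowl/barends [[593.  90.]
 [575.  52.]
 [626.  35.]
 [519.  70.]]
```

View pics/c7.png

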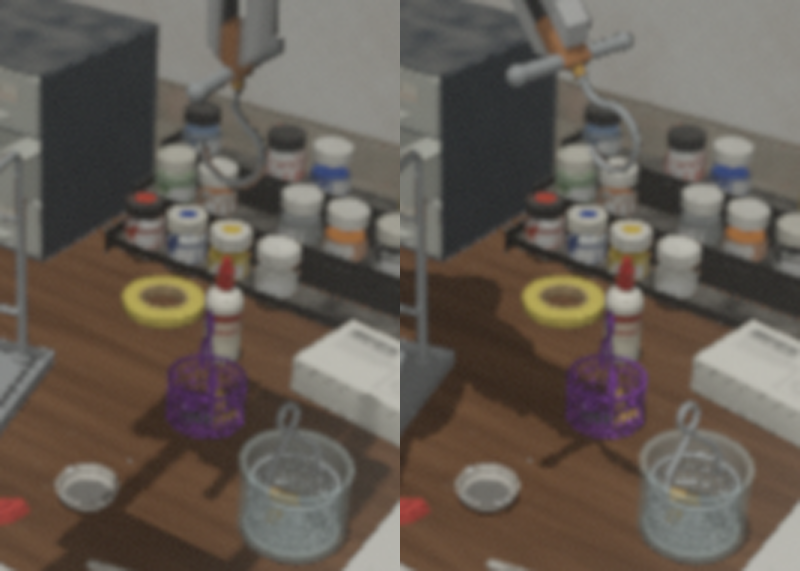

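Left (upright) and right (leaned 40°): the bar ends appear at (515,75) and (628,40). That puts the bar's centre about at the reported TCP. The eye shows at (289,420) in the left tile. Now I'll fit the scene-camera offset and the eye numerically.

```bash
cat > fit.py <<'E'
from h import *
from scipy.ndimage import map_coordinates, gaussian_filter
def grad(im):
    g=gaussian_filter(cv2.cvtColor(im,cv2.COLOR_BGR2GRAY).astype(float),.7);gy,gx=np.gradient(g);return np.hypot(gx,gy)
a=np.linspace(0,2*np.pi,120)
def circ(c,r,z): return np.c_[c[0]+r*np.cos(a),c[1]+r*np.sin(a),0*a+z]
def score(G,n,P,sh): 
    q=proj(n,P)+sh;return map_coordinates(G,[q[:,1],q[:,0]],order=1)
if __name__=="__main__":
  s=np.mean([cv2.imread(f).astype(float) for f in("scene0raw.png","scene_up.png","scene_ln.png")],0).astype(np.uint8)
  c0=[.492,-.003]
  for n,im in (("top",cv2.imread("top0raw.png")),("scene",s)):
    G=grad(im);L=[]
    for dx in np.arange(-4,4.1,.25):
        for dy in np.arange(-4,4.1,.25):
            L.append((np.mean(score(G,n,circ(c0,.036,.055),[dx,dy]))+np.mean(score(G,n,circ(c0,.031,.055),[dx,dy])),dx,dy))
    L.sort(reverse=True);print(n,[tuple(np.round(x,2)) for x in L[:6]])
  p,r,_=tcp()
  for v,k in (([0,0,.0705],"bowl"),([0,-.02,.0505],"tip"),([.045,0,-.0015],"e1"),([-.045,0,-.0015],"e2")):
    print(k,(p+r.apply(v)).round(4),((proj("scene",p+r.apply(v))-[220,110])*3.0075+[400,0]).round(),proj("top",p+r.apply(v)).round(1))
  for sh in ([0,0],[.3,1.5],[1,1.5]):
    print(sh,[atz("scene",316.2-sh[0],249.5-sh[1],z).round(4) for z in (.081,.083,.085)])
E
python3 fit.py
```

```text
top [(np.float64(54.94), np.float64(0.75), np.float64(-0.5)), (np.float64(54.74), np.float64(0.75), np.float64(-0.25)), (np.float64(54.7), np.float64(0.5), np.float64(-0.5)), (np.float64(54.49), np.float64(0.5), np.float64(-0.25)), (np.float64(53.54), np.float64(1.0), np.float64(-0.5)), (np.float64(53.36), np.float64(1.0), np.float64(-0.25))]
scene [(np.float64(17.0), np.float64(2.0), np.float64(-0.75)), (np.float64(16.97), np.float64(2.0), np.float64(-0.5)), (np.float64(16.97), np.float64(2.0), np.float64(-1.0)), (np.float64(16.88), np.float64(2.25), np.float64(-0.75)), (np.float64(16.87), np.float64(2.0), np.float64(-1.25)), (np.float64(16.87), np.float64(2.25), np.float64(-1.0))]
bowl [0.4926 0.057  0.2471] [[627. 160.]] [[294.9 198.8]]
tip [0.4972 0.0848 0.2495] [[592. 141.]] [[278.  195.3]]
e1 [0.5445 0.0953 0.3023] [[625.  33.]] [[274.  160.3]]
e2 [0.4558 0.1101 0.3021] [[518.  68.]] [[262.9 218. ]]
[0, 0] [array([0.4998, 0.004 , 0.081 ]), array([0.4973, 0.0028, 0.083 ]), array([0.4948, 0.0015, 0.085 ])]
[0.3, 1.5] [array([0.5035, 0.0068, 0.081 ]), array([0.5011, 0.0056, 0.083 ]), array([0.4986, 0.0043, 0.085 ])]
[1, 1.5] [array([0.5027, 0.0079, 0.081 ]), array([0.5002, 0.0066, 0.083 ]), array([0.4978, 0.0054, 0.085 ])]
```

```bash
cat > hfit.py <<'E'
from fit import *
from scipy.optimize import minimize
t=np.radians(np.linspace(20,-180,60))
def wire(rr): return np.c_[rr*np.cos(t),0*t,-.052+rr*np.sin(t)]
bar=np.linspace(.016,.044,20);bar=np.r_[-bar,bar]
def hook2tool(P,z0): return np.c_[P[:,1],P[:,0],z0-P[:,2]]
def world(P,p,r,z0): return p+r.apply(hook2tool(P,z0))
def hscore(D,n,p,r,z0,sh):
    g=lambda P:np.mean(score(D,n,world(P,p,r,z0),sh))
    b=lambda o:np.c_[o+0*bar,bar,0*bar]
    return 2*g(wire(.020))-g(wire(.0275))-g(wire(.0125))+2*g(b(0))-g(b(.0))*0-g(b(.01))-g(b(-.01))
def D(img,ref): return gaussian_filter(np.abs(cv2.GaussianBlur(img,(0,0),.6).astype(float)-cv2.GaussianBlur(ref,(0,0),.6).astype(float)).sum(2).clip(0,90),.5)
E
python3 - <<'E'
from hfit import *
poses={"up":(np.array([.50072,.05927,.2997]),R.from_euler("xyz",[-3.14,-.002,.045])),"ln":tcp()[:2]}
for n in ("scene","top"):
    ref=cv2.imread(n+"0raw.png")
    for k,(p,r) in poses.items():
        d=D(cv2.imread(f"{n}_{k}.png"),ref);L=[]
        for z0 in (-.006,-.0015,.003,.008):
          for dx in np.arange(-4,4.1,.5):
            for dy in np.arange(-4,4.1,.5): L.append((hscore(d,n,p,r,z0,[dx,dy]),z0,dx,dy))
        L.sort(reverse=True);print(n,k,[tuple(float(np.round(v,4)) for v in x) for x in L[:4]])
E
```

```text
scene up [(176.3296, 0.003, 1.0, -2.0), (174.8485, 0.003, 0.5, -2.0), (173.0026, -0.0015, 0.5, 0.5), (172.3678, 0.003, 0.5, -1.5)]
scene ln [(101.5546, -0.0015, -0.5, 3.5), (101.4006, -0.0015, -0.5, 3.0), (100.9769, 0.003, -1.5, 1.0), (98.8207, 0.003, -2.0, 1.0)]
top up [(27.8084, 0.008, 1.0, 4.0), (27.637, 0.008, 0.5, 4.0), (27.4707, 0.008, 0.0, 4.0), (27.0891, 0.008, 1.5, 4.0)]
top ln [(122.7199, -0.006, -0.5, 3.0), (122.382, -0.0015, -2.0, 2.0), (121.745, 0.003, -4.0, 1.5), (121.6149, -0.0015, -2.0, 2.5)]
```

```bash
python3 - <<'E'
from hfit import *
for n in ("scene","top"): cv2.imwrite(f"{n}_ln.png",imaging.snapshot(n)[:,:,::-1])
p,r,o=tcp();print(p,o["ee_rot"])
for n in ("scene","top"):
    d=D(cv2.imread(f"{n}_ln.png"),cv2.imread(n+"0raw.png"))
    for z0 in (-.0045,-.0015,.0015):
        L=[(hscore(d,n,p,r,z0,[dx,dy]),dx,dy) for dx in np.arange(-4,4.1,.5) for dy in np.arange(-4,4.1,.5)]
        L.sort(reverse=True);print(n,z0,[tuple(float(np.round(v,1)) for v in x) for x in L[:3]])
E
```

```text
[0.50013285 0.10038199 0.30354791] [ 2.44585155 -0.00634527 -0.1689102 ]
scene -0.0045 [(95.3, 1.0, 4.0), (95.0, 1.0, 3.5), (94.1, 0.5, 3.5)]
scene -0.0015 [(94.2, 0.0, 2.0), (92.7, 0.5, 2.5), (92.5, 0.0, 2.5)]
scene 0.0015 [(92.8, -0.5, 0.5), (91.9, -0.5, 1.0), (91.6, -1.0, 0.5)]
top -0.0045 [(115.4, -0.5, 2.5), (114.2, 0.0, 2.5), (112.6, 0.0, 2.0)]
top -0.0015 [(114.9, -1.5, 2.0), (113.2, -1.5, 2.5), (112.5, -1.0, 2.0)]
top 0.0015 [(114.8, -2.5, 2.0), (113.9, -2.5, 1.5), (113.4, -3.0, 2.0)]
```

```bash
python3 - <<'E'
from hfit import *
for i in range(8):
    imaging.snapshot("top");p,r,o=tcp();print(o["time"],p.round(4),o["ee_rot"].round(3),o["joint_positions"].round(4),o["wrist_force"].round(1))
E
```

```text
7.0 [0.5002 0.1001 0.3041] [ 2.446 -0.007 -0.17 ] [ 0.4556  0.2608  1.1266 -0.65    2.0992  1.9616] [ 0.5  0.5 -1.3]
7.05 [0.5002 0.1    0.3043] [ 2.446 -0.008 -0.17 ] [ 0.4554  0.2606  1.1265 -0.6501  2.0993  1.9618] [ 0.  -0.4 -1.8]
7.1 [0.5002 0.0999 0.3042] [ 2.446 -0.008 -0.17 ] [ 0.4554  0.2607  1.1266 -0.6502  2.0993  1.9619] [-0.5  0.2 -1.7]
7.15 [0.5002 0.1    0.304 ] [ 2.446 -0.008 -0.17 ] [ 0.4556  0.2609  1.1267 -0.6502  2.0993  1.962 ] [-1.1  0.3 -0.3]
7.2 [0.5002 0.1001 0.3038] [ 2.446 -0.007 -0.17 ] [ 0.4558  0.2614  1.1268 -0.6503  2.0993  1.9621] [-0.6 -0.3 -1.2]
7.25 [0.5002 0.1002 0.3035] [ 2.445 -0.007 -0.17 ] [ 0.456   0.2619  1.1269 -0.6504  2.0994  1.9622] [-0.3  0.2 -1.3]
7.3 [0.5002 0.1004 0.3032] [ 2.445 -0.006 -0.17 ] [ 0.4563  0.2624  1.127  -0.6504  2.0994  1.9622] [ 0.1 -0.2 -1.6]
7.35 [0.5002 0.1005 0.303 ] [ 2.445 -0.006 -0.169] [ 0.4566  0.2628  1.1271 -0.6504  2.0994  1.9622] [-0.4  0.1 -1.8]
```

```bash
python3 - <<'E'
import numpy as np
t=np.radians(np.r_[np.linspace(0,200,200)])  # from tip over bowl
for th in (40,50,60):
  for phi in (0,6,12):
    b=np.array([np.sin(np.radians(phi)),np.cos(np.radians(phi))])
    o=[]
    for be in (0,10,20,30,40):
        best=(0,)
        for oy in np.arange(-3,3.1,.5):
            for oz in np.arange(-3,3.1,.5):
                g=np.radians(th+be);Cc=20*np.array([-np.cos(g),np.sin(g)])+[oy,oz]
                u=Cc+20*np.c_[np.cos(np.radians(th)+t),-np.sin(np.radians(th)+t)]
                d=min(np.linalg.norm(u-8*b,axis=1).min(),np.linalg.norm(u+8*b,axis=1).min())
                if d>best[0]: best=(round(d,1),oy,oz)
        o.append(tuple(float(x) for x in best))
    print(th,phi,o)
E
```

```text
40 0 [(8.1, -3.0, 0.5), (7.0, -3.0, -1.5), (7.2, 3.0, 1.0), (7.7, 2.0, 0.5), (7.9, 0.5, 0.0)]
40 6 [(7.9, -3.0, 1.0), (6.6, -3.0, -1.0), (7.0, 3.0, 1.0), (7.5, 2.5, 0.5), (7.7, 1.0, 0.0)]
40 12 [(7.7, -3.0, 1.5), (6.3, -3.0, -1.0), (6.4, 3.0, 1.0), (7.2, 3.0, 0.5), (7.5, 3.0, 0.0)]
50 0 [(8.2, -3.0, 0.0), (7.2, 3.0, 1.0), (7.7, 2.0, 0.5), (7.9, 0.5, 0.0), (8.0, 0.0, 0.0)]
50 6 [(8.1, -3.0, 0.5), (7.0, -3.0, -1.0), (7.5, 2.5, 0.5), (7.7, 1.0, 0.0), (8.0, 0.5, 0.0)]
50 12 [(8.0, -3.0, 1.0), (6.7, -3.0, -1.0), (7.2, 3.0, 0.5), (7.5, 3.0, 0.0), (7.8, 2.0, 0.0)]
60 0 [(8.5, -3.0, 0.0), (7.7, 2.0, 0.5), (7.9, 0.5, 0.0), (8.0, 0.0, 0.0), (7.9, -0.5, 0.0)]
60 6 [(8.4, -3.0, 0.5), (7.5, 2.5, 0.5), (7.7, 1.0, 0.0), (8.0, 0.5, 0.0), (8.0, 0.0, 0.0)]
60 12 [(8.3, -3.0, 1.0), (7.2, 3.0, 0.5), (7.5, 3.0, 0.0), (7.8, 2.0, 0.0), (8.0, 0.0, 0.0)]
```

```bash
cat >> h.py <<'E'
Z0=-.0015
def plan(E,az,lean,beta,d=0,off=(0,0,0)):
    """TCP pose so that wire point at beta deg from tip is at E (or tip d m short of it); prints the move"""
    r=hookrot(az,lean);b=np.radians(beta)
    w=np.array([0,-.02*np.cos(b),Z0+.052+.02*np.sin(b)-d*-1.]) # tool coords of wire point
    w=np.array([0,-.02*np.cos(b),Z0+.052+.02*np.sin(b)])
    p=np.array(E)+off-r.apply(w)+r.apply([0,0,d]);delta(p,r);return p,r
E
python3 - <<'E'
from h import *
plan([.501,.005,.084],-103,50,0,.03,off=(0,0,.05))
plan([.501,.005,.084],-103,50,0,.03)
E
```

```text
shift [ 0.0162 -0.0203  0.1664] turn [-0.1758 -0.0449  0.0366] deg 10.6 | now [0.5002 0.1005 0.303 ]
shift [ 0.0159 -0.0524  0.2047] turn [-0.1758 -0.0449  0.0366] deg 10.6 | now [0.5002 0.1005 0.303 ]
```

Request:
drive_tool(
  series=[
    [0.0, [0.003, -0.004, 0.03], [-0.035, -0.009, 0.007]],
    [0.0, [0.006, -0.008, 0.065], [-0.07, -0.018, 0.015]],
    [0.0, [0.01, -0.012, 0.105], [-0.105, -0.027, 0.022]],
    [0.0, [0.013, -0.016, 0.14], [-0.14, -0.036, 0.03]],
    [0.0, [0.016, -0.02, 0.166], [-0.176, -0.045, 0.037]],
  ],
)

```text
time: 7.98
tool_pos: [0.5011, 0.0072, 0.1613]
ee_rot: [2.266, 0.001, -0.227]
wrist_force: [0.7, 0.9, -1.0]
width: 0.0117
finger_force: 30.0
```

```bash
cat > settle.py <<'E'
from hfit import *
def settle(n=16):
    P=[];
    for i in range(n): imaging.snapshot("scene");p,r,o=tcp();P.append(np.r_[p,r.as_rotvec()])
    im={k:np.zeros((384,512,3)) for k in("scene","top")}
    Q=[]
    for i in range(4):
        for k in im: p,r,o=tcp();Q.append(np.r_[p,r.as_rotvec()]);im[k]+=imaging.snapshot(k)[:,:,::-1]/4.
    Q=np.array(Q);print("spread mm",(np.ptp(Q[:,:3],axis=0)*1e3).round(1),"t",o["time"],"w",o["width"],"f",o["wrist_force"].round(1))
    m=Q.mean(0);im={k:v.clip(0,255).astype(np.uint8) for k,v in im.items()}
    return m[:3],R.from_rotvec(m[3:]),im
def offs(p,r,im,z0s=(-.0045,-.0015,.0015)):
    for n in im:
        d=D(im[n],cv2.imread(n+"0raw.png"))
        for z0 in z0s:
            L=[(hscore(d,n,p,r,z0,[dx,dy]),dx,dy) for dx in np.arange(-4,4.1,.5) for dy in np.arange(-4,4.1,.5)]
            L.sort(reverse=True);print(n,z0,[tuple(float(np.round(v,1)) for v in x) for x in L[:3]])
E
python3 - <<'E'
from settle import *
p,r,im=settle();print(p.round(4),r.as_euler("xyz").round(3))
for k in im: cv2.imwrite(f"{k}_n1.png",im[k])
offs(p,r,im)
plan([.501,.005,.084],-103,50,0,.03,off=(0,0,.05))
E
```

```text
spread mm [0.  0.1 0.1] t 9.125 w 0.011869571245374511 f [ 1.5 -0.1 -1.8]
[0.5014 0.0082 0.1625] [ 2.268  0.    -0.227]
scene -0.0045 [(83.1, 1.5, 1.5), (82.3, 1.5, 2.0), (81.4, 2.0, 2.0)]
scene -0.0015 [(82.1, 0.5, 0.0), (81.7, 1.0, 0.5), (81.2, 1.0, 0.0)]
scene 0.0015 [(81.8, 0.0, -1.5), (81.8, 0.0, -1.0), (81.0, -0.5, -1.5)]
top -0.0045 [(154.2, 1.0, 1.0), (153.7, 1.0, 1.5), (152.4, 1.5, 1.0)]
top -0.0015 [(154.8, 0.0, 0.5), (153.9, 0.0, 1.0), (152.1, 0.0, 0.0)]
top 0.0015 [(155.1, -1.0, 0.0), (153.9, -1.0, 0.5), (152.1, -1.0, -0.5)]
shift [0.0003 0.0002 0.0002] turn [0.0012 0.0002 0.0005] deg 0.1 | now [0.5014 0.0081 0.1625]
```

```bash
python3 - <<'E'
from settle import *
p,r,_=tcp()
def bail(c,yaw,phi):
    Rz=R.from_euler("z",yaw,degrees=True);Rb=R.from_euler("y",phi,degrees=True)
    ring=np.c_[0*a,8*np.cos(a),50+8*np.sin(a)]/1e3;arm=np.array([[0,-29,0],[0,-6,43]])/1e3;arm2=arm*[1,-1,1]
    return [Rz.apply(Rb.apply(q)+[0,0,.035])+np.r_[c,0] for q in (ring,arm,arm2)]
tiles=[]
for n,x,y,sh in (("scene",294,225,[.5,.2]),("top",287,186,[0,.5])):
    im=cv2.imread(f"{n}_n1.png") ; W=int(400/50*8)
    k=cv2.resize(im[y:y+38,x:x+50],(400,300),interpolation=cv2.INTER_CUBIC);k=cv2.convertScaleAbs(k,alpha=1.3)
    o=k.copy()
    L=[(q,(0,0,255)) for q in bail([.4938,-.0042],70,10)]+[(world(wire(.02),p,r,Z0),(0,255,0)),(circ([.4938,-.0042],.036,.055),(255,0,0))]
    for q,c in L: cv2.polylines(o,[np.int32(np.round((proj(n,q)+sh-[x,y]+.5)*8*4))],False,c,1,cv2.LINE_AA,2)
    tiles.append(np.hstack([k,o]))
    print(n,"eye",(proj(n,bail([.4938,-.0042],70,10)[0].mean(0))+sh).round(1))
cv2.imwrite("pics/c8.png",np.vstack(tiles))
E
```

```text
scene eye [[316.  249.1]]
top eye [[313.8 207.4]]
```

View pics/c8.png

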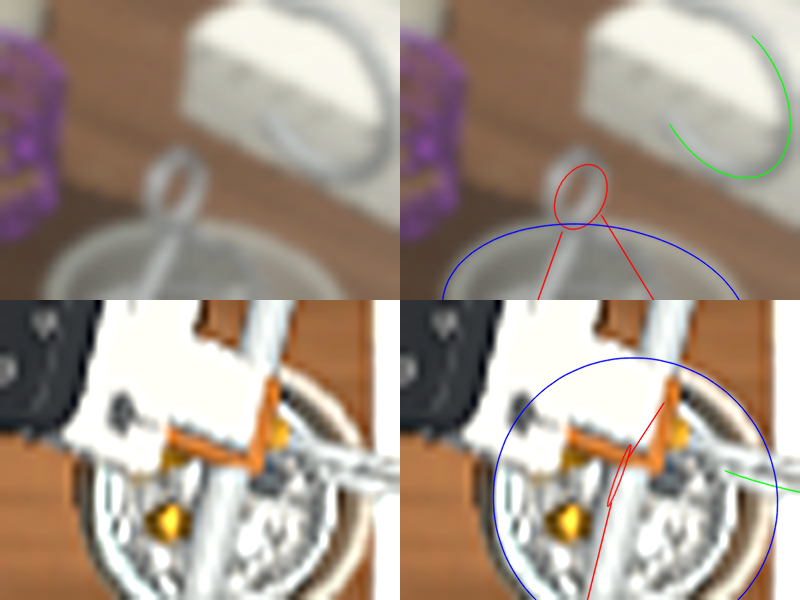

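The scene tile shows the hook tip at (268,115) and the eye at (178,183). Their relative position matches the model to about half a pixel. In the top tile the wire near the tip looks about 2 px off the model, so I'll fit the arc and bar separately.

```bash
python3 - <<'E'
from settle import *
p,r,_=tcp()
tt=np.radians(np.linspace(-60,-178,60))
W=lambda rr:np.c_[rr*np.cos(tt),0*tt,-.052+rr*np.sin(tt)]
def off(P,o): return P+[0,o,0]
b=lambda o:np.c_[o+0*bar,bar,0*bar]
for n in("scene","top"):
    d=D(cv2.imread(n+"_n1.png"),cv2.imread(n+"0raw.png"))
    g=lambda P,sh:np.mean(score(d,n,world(P,p,r,Z0),sh))
    fa=lambda sh:2*g(W(.02),sh)-(g(W(.0275),sh)+g(W(.0125),sh) if n=="scene" else g(off(W(.02),.007),sh)+g(off(W(.02),-.007),sh))
    fb=lambda sh:2*g(b(0),sh)-g(b(.01),sh)-g(b(-.01),sh)
    for nm,f in(("arc",fa),("bar",fb)):
        L=sorted([(f([x,y]),x,y) for x in np.arange(-5,5.1,.5) for y in np.arange(-5,5.1,.5)],reverse=True)[:5]
        print(n,nm,[tuple(float(np.round(v,1)) for v in q) for q in L])
E
```

```text
scene arc [(48.3, 1.5, -0.5), (47.3, 1.5, -1.0), (47.0, 1.0, -0.5), (45.8, 1.0, -1.0), (44.1, 2.0, -1.0)]
scene bar [(21.7, 4.5, 0.5), (21.6, -2.0, -2.5), (21.5, 5.0, 0.0), (21.3, 5.0, 0.5), (20.6, -3.0, -2.0)]
top arc [(100.9, 0.5, -0.5), (99.8, 0.0, -0.5), (99.8, 1.0, -0.5), (98.3, 1.5, 0.0), (97.9, 1.0, 0.0)]
top bar [(130.2, 0.5, -1.0), (129.9, 0.5, -1.5), (129.2, 0.5, -0.5), (128.9, 0.0, 0.5), (128.8, 0.0, 0.0)]
```

```bash
python3 - <<'E'
from settle import *
for px in ((314.55,248.6),(314.8,249.2)):
    print(px,[atz("scene",*px,z).round(4) for z in (.082,.0835,.085)])
# ring numeric fit in scene, no-hook averaged images
s=np.mean([cv2.imread(f).astype(float) for f in("scene0raw.png","scene_up.png","scene_n1.png")],0)
g=gaussian_filter(s.sum(2)/3,.5)
best=[]
for yaw in (60,70,80,90,100):
  for phi in (0,4,8,12):
    Rz=R.from_euler("z",yaw,degrees=True);Rb=R.from_euler("y",phi,degrees=True)
    ring=lambda q:Rz.apply(Rb.apply(np.c_[0*a,q*np.cos(a),50+q*np.sin(a)]/1e3)+[0,0,.035])+[.492,-.003,0]
    for dx in np.arange(-3,5,.5):
      for dy in np.arange(-5,3,.5):
        f=lambda q:np.mean(score(g,"scene",ring(q),[dx,dy]))
        best.append((2*f(8)-f(3.5)-f(12.5),yaw,phi,dx,dy,*(proj("scene",ring(8).mean(0))+[dx,dy])[0]))
best.sort(reverse=True)
for b_ in best[:10]: print(np.round(b_,2))
E
```

```text
(314.55, 248.6) [array([0.4991, 0.0073, 0.082 ]), array([0.4972, 0.0063, 0.0835]), array([0.4954, 0.0054, 0.085 ])]
(314.8, 249.2) [array([0.4977, 0.0059, 0.082 ]), array([0.4959, 0.005 , 0.0835]), array([0.494 , 0.0041, 0.085 ])]
[ 24.9   80.    12.     2.    -0.5  315.21 248.62]
[ 24.74  80.    12.     2.5   -1.   315.71 248.12]
[ 24.14  80.    12.     2.5   -0.5  315.71 248.62]
[ 24.05  70.     8.     0.5   -1.   315.6  248.43]
[ 23.94  80.     8.     1.    -1.5  315.64 248.17]
[ 23.93  70.    12.     1.5   -0.5  315.39 248.26]
[ 23.9   70.    12.     1.5    0.   315.39 248.76]
[ 23.61  70.     4.    -1.    -1.5  315.32 248.73]
[ 23.51  80.    12.     2.     0.   315.21 249.12]
[ 23.37  70.     8.     0.    -0.5  315.1  248.93]
```

```bash
python3 - <<'E'
from settle import *
E=[.496,.006,.084]
plan(E,-103,50,0,.016)
r=hookrot(-103,50)
for be in (0,15,30,45): 
    p,_=plan(E,-103,50,be)
E
```

```text
shift [-0.0047 -0.0381  0.0184] turn [0.0012 0.0002 0.0005] deg 0.1 | now [0.5014 0.0081 0.1625]
shift [-0.0047 -0.038   0.0024] turn [0.0012 0.0002 0.0005] deg 0.1 | now [0.5014 0.0081 0.1625]
shift [-0.0047 -0.0387 -0.0027] turn [0.0012 0.0002 0.0005] deg 0.1 | now [0.5014 0.0081 0.1625]
shift [-0.0047 -0.0407 -0.0076] turn [0.0012 0.0002 0.0005] deg 0.1 | now [0.5014 0.0081 0.1625]
shift [-0.0047 -0.0439 -0.0117] turn [0.0012 0.0002 0.0005] deg 0.1 | now [0.5014 0.0081 0.1625]
```

Request:
drive_tool(
  series=[
    [0.0, [-0.002, -0.009, 0.008], [0, 0, 0]],
    [0.0, [-0.004, -0.018, 0.014], [0, 0, 0]],
    [0.0, [-0.0047, -0.028, 0.018], [0, 0, 0]],
    [0.0, [-0.0047, -0.038, 0.0184], [0, 0, 0]],
    [0.0, [-0.0047, -0.038, 0.0184], [0, 0, 0]],
  ],
)

```text
time: 9.8
tool_pos: [0.4989, 0.0196, 0.1206]
ee_rot: [2.267, 0.002, -0.226]
wrist_force: [-0.5, -0.2, -0.9]
width: 0.0116
finger_force: 30.0
```

```bash
python3 - <<'E'
from settle import *
p,r,im=settle(10);print(p.round(4),r.as_euler("xyz").round(3))
for k in im: cv2.imwrite(f"{k}_n2.png",im[k])
tt=np.radians(np.linspace(0,-178,60))
W=lambda rr:np.c_[rr*np.cos(tt),0*tt,-.052+rr*np.sin(tt)]
for n in("scene","top"):
    d=D(im[n],cv2.imread(n+"0raw.png"))
    g=lambda P,sh:np.mean(score(d,n,world(P,p,r,Z0),sh))
    fa=lambda sh:2*g(W(.02),sh)-(g(W(.0275),sh)+g(W(.0125),sh) if n=="scene" else g(W(.02)+[0,.007,0],sh)+g(W(.02)-[0,.007,0],sh))
    L=sorted([(fa([x,y]),x,y) for x in np.arange(-5,5.1,.5) for y in np.arange(-5,5.1,.5)],reverse=True)[:5]
    print(n,[tuple(float(np.round(v,1)) for v in q) for q in L])
print("tip world",world(np.array([[-.02,0,-.052]]),p,r,Z0).round(4))
E=[.496,.006,.084]
for be in (0,15,30,45): plan(E,-103,50,be)
E
```

```text
spread mm [0.1 0.1 0.2] t 10.65 w 0.011579412834021183 f [-0.1 -0.1 -1.7]
[0.4991 0.0192 0.1217] [ 2.268  0.    -0.227]
scene [(73.6, 0.0, -1.5), (72.9, 0.5, -1.0), (71.7, 0.0, -1.0), (70.8, 0.5, -1.5), (70.4, 0.0, -2.0)]
top [(92.4, -5.0, -1.5), (91.9, -4.5, -1.5), (89.3, 0.0, 0.0), (88.9, -5.0, -2.0), (88.0, 0.5, 0.0)]
tip world [[ 0.4933 -0.006   0.0739]]
shift [-0.0001 -0.     -0.0159] turn [ 0.0011 -0.      0.0005] deg 0.1 | now [0.4991 0.0193 0.1216]
shift [-0.0001 -0.0007 -0.0211] turn [ 0.0011 -0.      0.0005] deg 0.1 | now [0.4991 0.0193 0.1216]
shift [-0.0001 -0.0027 -0.0259] turn [ 0.0011 -0.      0.0005] deg 0.1 | now [0.4991 0.0193 0.1216]
shift [-0.0001 -0.0059 -0.03  ] turn [ 0.0011 -0.      0.0005] deg 0.1 | now [0.4991 0.0193 0.1216]
```

Request:
drive_tool(
  series=[
    [0.0, [0, 0, -0.004], [0, 0, 0]],
    [0.0, [0, 0, -0.008], [0, 0, 0]],
    [0.0, [0, 0, -0.011], [0, 0, 0]],
    [0.0, [0, 0, -0.014], [0, 0, 0]],
    [0.0, [0, 0, -0.017], [0, 0, 0]],
  ],
)

```text
time: 11.32
tool_pos: [0.5021, 0.0321, 0.1327]
ee_rot: [2.268, 0.0, -0.226]
wrist_force: [-0.3, 0.5, -1.2]
width: 0.0116
finger_force: 30.0
```

Request:
drive_tool(
  series=[
    [0.0, [0, -0.0005, -0.003], [0, 0, 0]],
    [0.0, [0, -0.001, -0.005], [0, 0, 0]],
    [0.0, [0, -0.0015, -0.007], [0, 0, 0]],
    [0.0, [0, -0.002, -0.009], [0, 0, 0]],
    [0.0, [0, -0.002, -0.009], [0, 0, 0]],
  ],
)

```text
time: 11.95
tool_pos: [0.504, 0.0401, 0.1368]
ee_rot: [2.268, 0.0, -0.226]
wrist_force: [-0.0, -0.5, -0.6]
width: 0.0116
finger_force: 30.0
```

```bash
python3 - <<'E'
from settle import *
p,r,im=settle(10);print(p.round(4),r.as_euler("xyz").round(3))
for k in im: cv2.imwrite(f"{k}_n3.png",im[k])
E=[.4955,.005,.0843]
for be in (30,45): plan(E,-103,50,be)
# did the eye move? compare eye patch before/after
s=im["scene"];k=lambda im:cv2.resize(im[235:273,298:336],(400,400),interpolation=cv2.INTER_CUBIC)
cv2.imwrite("pics/c9.png",cv2.convertScaleAbs(np.hstack([k(cv2.imread("scene_n2.png")),k(s)]),alpha=1.4))
E
```

```text
spread mm [0.  0.1 0. ] t 12.8 w 0.011694623371110744 f [-0.   0.  -0.6]
[0.5039 0.0399 0.1368] [ 2.268  0.    -0.227]
shift [-0.0003  0.0002  0.0007] turn [0.0011 0.0001 0.0005] deg 0.1 | now [0.5039 0.0399 0.1368]
shift [-0.0003 -0.003  -0.0034] turn [0.0011 0.0001 0.0005] deg 0.1 | now [0.5039 0.0399 0.1368]
```

View pics/c9.png

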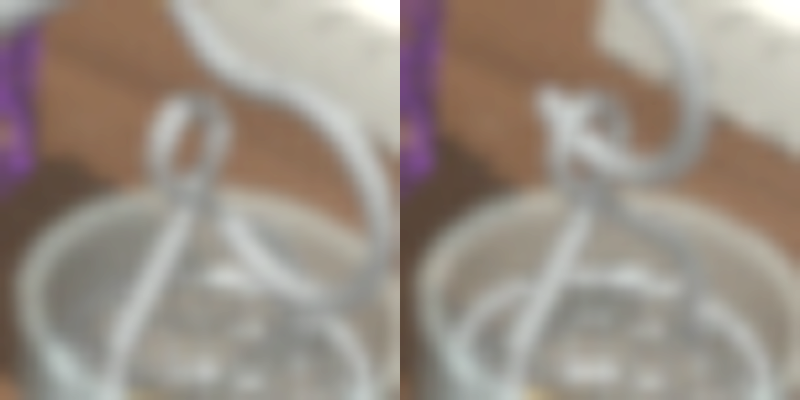

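The right tile shows the tip through the eye, at (548,97) beyond the ring, with the ring unmoved and almost no force. Next I draw it along the curve and stand the hook up.

```bash
python3 - <<'E'
from settle import *
E=[.4955,.005,.0843]
for th,be in ((50,40),(45,45),(40,50),(35,55),(30,60),(25,65)): plan(E,-103,th,be)
E
```

```text
shift [-0.0003 -0.0018 -0.0021] turn [0.0011 0.0001 0.0005] deg 0.1 | now [0.5039 0.0399 0.1368]
shift [-0.0003  0.0026 -0.0019] turn [0.0884 0.0001 0.0005] deg 5.1 | now [0.5039 0.0399 0.1368]
shift [-0.0003  0.007  -0.0014] turn [1.757e-01 1.000e-04 5.000e-04] deg 10.1 | now [0.5039 0.0399 0.1368]
shift [-0.0003  0.0113 -0.0004] turn [2.629e-01 1.000e-04 5.000e-04] deg 15.1 | now [0.5039 0.0399 0.1368]
shift [-0.0003  0.0155  0.0009] turn [3.502e-01 1.000e-04 5.000e-04] deg 20.1 | now [0.5039 0.0399 0.1368]
shift [-0.0003  0.0195  0.0026] turn [4.375e-01 2.000e-04 5.000e-04] deg 25.1 | now [0.5039 0.0399 0.1368]
```

Request:
drive_tool(
  series=[
    [0.0, [0, 0.0004, -0.002], [0.045, 0, 0]],
    [0.0, [0, 0.0026, -0.0019], [0.088, 0, 0]],
    [0.0, [0, 0.007, -0.0014], [0.176, 0, 0]],
    [0.0, [0, 0.0113, -0.0004], [0.263, 0, 0]],
    [0.0, [0, 0.0155, 0.0009], [0.35, 0, 0]],
  ],
)

```text
time: 13.48
tool_pos: [0.5017, 0.0293, 0.1494]
ee_rot: [2.622, -0.002, -0.227]
wrist_force: [-0.5, -0.1, -0.7]
width: 0.0118
finger_force: 30.0
```

```bash
python3 - <<'E'
from settle import *
p,r,im=settle(8);print(p.round(4),r.as_euler("xyz").round(3))
E=[.4955,.005,.0843]
for th in (24,18,12,6,0): plan(E,-103,th,90-th)
E
```

```text
spread mm [0.2 0.3 0.6] t 14.225 w 0.0117177296761618 f [-0.4  0.2 -1.5]
[0.5014 0.0299 0.1475] [ 2.617e+00  1.000e-03 -2.260e-01]
shift [-0.0003  0.0054  0.0002] turn [0.1051 0.0004 0.0008] deg 6.0 | now [0.5015 0.0297 0.1479]
shift [-0.0003  0.0107  0.0011] turn [0.2098 0.0004 0.0008] deg 12.0 | now [0.5015 0.0297 0.1479]
shift [-0.0003  0.0158  0.0024] turn [0.3146 0.0005 0.0007] deg 18.0 | now [0.5015 0.0297 0.1479]
shift [-0.0003  0.0207  0.0043] turn [0.4193 0.0005 0.0007] deg 24.0 | now [0.5015 0.0297 0.1479]
shift [-0.0003  0.0254  0.0067] turn [5.24e-01 5.00e-04 7.00e-04] deg 30.0 | now [0.5015 0.0297 0.1479]
```

Request:
drive_tool(
  series=[
    [0.0, [0, 0.0054, 0.0002], [0.105, 0, 0]],
    [0.0, [0, 0.0107, 0.0011], [0.21, 0, 0]],
    [0.0, [0, 0.0158, 0.0024], [0.315, 0, 0]],
    [0.0, [0, 0.0207, 0.0043], [0.419, 0, 0]],
    [0.0, [0, 0.0254, 0.0067], [0.524, 0, 0]],
  ],
)

```text
time: 14.9
tool_pos: [0.4958, 0.0045, 0.1556]
ee_rot: [-3.139, -0.001, -0.226]
wrist_force: [0.1, 0.6, -1.5]
width: 0.012
finger_force: 30.0
```

Request:
drive_tool(
  series=[
    [0.0, [0, 0, 0], [0, 0, 0]],
    [0.0, [0, 0, 0], [0, 0, 0]],
    [0.0, [0, 0, -0.003], [0, 0, 0]],
    [0.0, [0, 0, -0.006], [0, 0, 0]],
    [0.0, [0, 0, -0.009], [0, 0, 0]],
  ],
)

```text
time: 15.52
tool_pos: [0.4954, 0.0053, 0.1632]
ee_rot: [3.141, 0.002, -0.226]
wrist_force: [0.3, -1.1, -4.5]
width: 0.0115
finger_force: 30.0
```

```bash
python3 - <<'E'
from settle import *
p,r,im=settle(8);print(p.round(4),r.as_euler("xyz").round(3),robot.get_obs()["wrist_torque"])
for k in im: cv2.imwrite(f"{k}_n4.png",im[k])
E
```

```text
spread mm [0.1 0.  0.1] t 16.275 w 0.011802551773070937 f [ 0.3 -0.8 -4.9]
[0.4957 0.0048 0.1639] [-3.141e+00  1.000e-03 -2.270e-01] [-0.03785892  0.19349601  0.00170041]
```

The wrist force went from -1.5 to -4.9 N, so the basket's weight is on the hook. I'll lift gently while centring over the jar.

Request:
drive_tool(
  series=[
    [0.0, [-0.0005, 0.003, -0.003], [0, 0, 0]],
    [0.0, [-0.001, 0.006, -0.007], [0, 0, 0]],
    [0.0, [-0.0016, 0.0086, -0.012], [0, 0, 0]],
    [0.0, [-0.0016, 0.0086, -0.018], [0, 0, 0]],
    [0.0, [-0.0016, 0.0086, -0.025], [0, 0, 0]],
  ],
)

```text
time: 16.95
tool_pos: [0.4924, -0.0032, 0.1896]
ee_rot: [-3.141, 0.0, -0.227]
wrist_force: [0.1, -0.8, -5.5]
width: 0.0119
finger_force: 30.0
```

Request:
drive_tool(
  series=[
    [0.0, [0, 0, -0.01], [0, 0, 0]],
    [0.0, [0, 0, -0.022], [0, 0, 0]],
    [0.0, [0, 0, -0.036], [0, 0, 0]],
    [0.0, [0, 0, -0.05], [0, 0, 0]],
    [0.0, [0, 0, -0.065], [0, 0, 0]],
  ],
)

```text
time: 17.58
tool_pos: [0.4924, -0.0032, 0.2551]
ee_rot: [-3.141, -0.0, -0.227]
wrist_force: [0.2, 0.0, -5.2]
width: 0.0116
finger_force: 30.0
```

```bash
python3 - <<'E'
from settle import *
p,r,im=settle(6);print(p.round(4),r.as_euler("xyz").round(3),robot.get_obs()["wrist_torque"])
for k in im: cv2.imwrite(f"{k}_n5.png",im[k])
g=np.array([np.cos(np.radians(16)),np.sin(np.radians(16)),0])
delta(N-.10*g+[0,0,.085],hookrot(16))
E
```

```text
spread mm [0.3 0.1 0.6] t 18.225 w 0.011488840062268543 f [-0.1 -0.3 -4.2]
[ 0.4921 -0.0032  0.2533] [-3.141e+00  2.000e-03 -2.270e-01] [ 0.01008598  0.16700224 -0.00420366]
shift [-0.1663 -0.2163 -0.014 ] turn [-8.0000e-04  2.0000e-04 -2.0767e+00] deg 119.0 | now [ 0.4923 -0.0032  0.2538]
```

Request:
drive_tool(
  series=[
    [0.0, [-0.004, -0.005, 0], [0, 0, -0.05]],
    [0.0, [-0.012, -0.015, -0.001], [0, 0, -0.15]],
    [0.0, [-0.022, -0.028, -0.002], [0, 0, -0.27]],
    [0.0, [-0.032, -0.041, -0.003], [0, 0, -0.4]],
    [0.0, [-0.042, -0.054, -0.0035], [0, 0, -0.53]],
  ],
)

```text
time: 18.9
tool_pos: [0.4633, 0.0594, 0.2576]
ee_rot: [-3.141, 0.0, 0.308]
wrist_force: [0.0, -0.3, -5.1]
width: 0.0118
finger_force: 30.0
```

```bash
cat >> h.py <<'E'
G=np.array([np.cos(np.radians(16)),np.sin(np.radians(16)),0])
E
python3 -c "
from h import *
delta(N-.10*G+[0,0,.085],hookrot(16))"
```

```text
shift [-0.0243 -0.2024 -0.0103] turn [-4.0000e-04 -4.0000e-04 -1.5423e+00] deg 88.4 | now [0.4633 0.0594 0.2576]
```

Request:
drive_tool(
  series=[
    [0.0, [-0.0016, -0.0135, -0.001], [0, 0, -0.12]],
    [0.0, [-0.0032, -0.027, -0.002], [0, 0, -0.24]],
    [0.0, [-0.0048, -0.0405, -0.003], [0, 0, -0.36]],
    [0.0, [-0.0065, -0.054, -0.004], [0, 0, -0.48]],
    [0.0, [-0.008, -0.067, -0.005], [0, 0, -0.6]],
  ],
)

```text
time: 19.52
tool_pos: [0.4357, 0.1208, 0.2627]
ee_rot: [-3.141, -0.0, 0.907]
wrist_force: [0.9, 0.8, -4.2]
width: 0.0116
finger_force: 30.0
```

```bash
python3 -c "
from h import *
delta(N-.10*G+[0,0,.085],hookrot(16))"
```

```text
shift [ 0.0628 -0.1212 -0.0053] turn [-2.000e-04 -4.000e-04 -9.426e-01] deg 54.0 | now [0.4357 0.1208 0.2627]
```

Request:
drive_tool(
  series=[
    [0.0, [0.0065, -0.0125, -0.001], [0, 0, -0.1]],
    [0.0, [0.013, -0.025, -0.002], [0, 0, -0.2]],
    [0.0, [0.0195, -0.0375, -0.003], [0, 0, -0.3]],
    [0.0, [0.026, -0.05, -0.003], [0, 0, -0.4]],
    [0.0, [0.0325, -0.062, -0.003], [0, 0, -0.5]],
  ],
)

```text
time: 20.15
tool_pos: [0.4071, 0.1847, 0.2657]
ee_rot: [-3.141, -0.0, 1.407]
wrist_force: [-0.2, -0.6, -3.8]
width: 0.0116
finger_force: 30.0
```

```bash
python3 -c "
from h import *
delta(N-.10*G+[0,0,.085],hookrot(16))"
```

```text
shift [ 0.0548 -0.0377 -0.0023] turn [-1.000e-04 -5.000e-04 -4.433e-01] deg 25.4 | now [0.4071 0.1847 0.2657]
```

Request:
drive_tool(
  series=[
    [0.0, [0.0135, -0.009, -0.001], [0, 0, -0.11]],
    [0.0, [0.027, -0.018, -0.001], [0, 0, -0.22]],
    [0.0, [0.04, -0.027, 0], [0, 0, -0.32]],
    [0.0, [0.05, -0.034, 0.003], [0, 0, -0.4]],
    [0.0, [0.055, -0.0377, 0.007], [0, 0, -0.443]],
  ],
)

```text
time: 20.78
tool_pos: [0.3791, 0.2454, 0.2586]
ee_rot: [3.141, -0.001, 1.849]
wrist_force: [0.8, -0.3, -4.9]
width: 0.0116
finger_force: 30.0
```

```bash
python3 - <<'E'
from settle import *
p,r,im=settle(10);print(p.round(4),r.as_euler("xyz").round(3))
for k in im: cv2.imwrite(f"{k}_n6.png",im[k])
g=np.array([.4772,.2740,.1815]);rg=R.from_euler("xyz",[3.14159,0,1.851])
delta(g-.10*G+[0,0,.032],rg);delta(g+[0,0,.032],rg)
E
```

```text
spread mm [0.2 0.2 0.1] t 21.625 w 0.0118751141841288 f [ 0.3 -0.2 -4.5]
[0.3794 0.2447 0.2586] [-3.141 -0.     1.846]
shift [0.0011 0.0021 0.0451] turn [-0.0003 -0.0004 -0.0046] deg 0.3 | now [0.3793 0.2448 0.2586]
shift [0.0014 0.1021 0.0451] turn [-0.0003 -0.0004 -0.0046] deg 0.3 | now [0.3793 0.2448 0.2586]
```

Request:
drive_tool(
  series=[
    [0.0, [0, 0, 0.008], [0, 0, 0]],
    [0.0, [0, 0.001, 0.02], [0, 0, 0]],
    [0.0, [0.001, 0.002, 0.033], [0, 0, -0.004]],
    [0.0, [0.001, 0.002, 0.042], [0, 0, -0.004]],
    [0.0, [0.001, 0.002, 0.045], [0, 0, -0.004]],
  ],
)

```text
time: 22.3
tool_pos: [0.3805, 0.2461, 0.2124]
ee_rot: [-3.139, -0.0, 1.85]
wrist_force: [0.1, 0.1, -4.5]
width: 0.0114
finger_force: 30.0
```

Request:
drive_tool(
  series=[
    [0.0, [0, 0.004, 0], [0, 0, 0]],
    [0.0, [0, 0.012, 0], [0, 0, 0]],
    [0.0, [0, 0.022, 0], [0, 0, 0]],
    [0.0, [0, 0.034, 0], [0, 0, 0]],
    [0.0, [0, 0.046, 0], [0, 0, 0]],
  ],
)

```text
time: 22.92
tool_pos: [0.4262, 0.2593, 0.2135]
ee_rot: [-3.141, -0.0, 1.85]
wrist_force: [-0.1, 0.1, -4.9]
width: 0.0116
finger_force: 30.0
```

Request:
drive_tool(
  series=[
    [0.0, [0, 0.012, 0], [0, 0, 0]],
    [0.0, [0, 0.024, 0], [0, 0, 0]],
    [0.0, [0, 0.036, 0], [0, 0, 0]],
    [0.0, [0, 0.046, 0], [0, 0, 0]],
    [0.0, [0, 0.052, 0], [0, 0, 0]],
  ],
)

```text
time: 23.55
tool_pos: [0.4758, 0.2735, 0.2134]
ee_rot: [-3.141, -0.0, 1.85]
wrist_force: [-0.3, 0.2, -5.3]
width: 0.0115
finger_force: 30.0
```

```bash
python3 - <<'E'
from settle import *
p,r,im=settle(16);print(p.round(4),r.as_euler("xyz").round(3))
for k in im: cv2.imwrite(f"{k}_n7.png",im[k])
g=np.array([.4772,.2740,.1815]);rg=R.from_euler("xyz",[3.14159,0,1.851])
delta(g+[0,0,.032],rg);delta(g,rg)
cv2.imwrite("pics/c10.png",cv2.convertScaleAbs(cv2.resize(im["scene"][110:260,140:340],(800,600),interpolation=cv2.INTER_CUBIC),alpha=1.3))
E
```

```text
spread mm [0.1 0.  0.1] t 24.7 w 0.01179766102031382 f [-0.1 -0.5 -5.4]
[0.4751 0.2734 0.2136] [-3.141 -0.     1.85 ]
shift [0.     0.0021 0.0001] turn [-0.0001 -0.0004 -0.0006] deg 0.0 | now [0.4752 0.2734 0.2136]
shift [0.     0.0021 0.0321] turn [-0.0001 -0.0004 -0.0006] deg 0.0 | now [0.4752 0.2734 0.2136]
```

Request:
drive_tool(
  series=[
    [0.0, [0, 0.002, 0.004], [0, 0, 0]],
    [0.0, [0, 0.002, 0.01], [0, 0, 0]],
    [0.0, [0, 0.002, 0.016], [0, 0, 0]],
    [0.0, [0, 0.002, 0.021], [0, 0, 0]],
    [0.0, [0, 0.002, 0.025], [0, 0, 0]],
  ],
)

```text
time: 25.38
tool_pos: [0.4769, 0.2739, 0.188]
ee_rot: [-3.141, -0.0, 1.85]
wrist_force: [-0.1, -1.2, -4.4]
width: 0.0119
finger_force: 30.0
```

Request:
drive_tool(
  series=[
    [0.0, [0, 0, 0.002], [0, 0, 0]],
    [0.0, [0, 0, 0.004], [0, 0, 0]],
    [0.0, [0, 0, 0.006], [0, 0, 0]],
    [0.0, [0, 0, 0.0075], [0, 0, 0]],
    [0.0, [0, 0, 0.0075], [0, 0, 0]],
  ],
)

```text
time: 26.0
tool_pos: [0.4772, 0.274, 0.1816]
ee_rot: [3.141, -0.001, 1.85]
wrist_force: [-0.6, -0.7, -2.5]
width: 0.0118
finger_force: 30.0
```

```bash
python3 - <<'E'
from settle import *
p,r,im=settle(8);print(p.round(4),r.as_euler("xyz").round(3))
for k in im: cv2.imwrite(f"{k}_n8.png",im[k])
g=np.array([.4772,.2740,.1815]);rg=R.from_euler("xyz",[3.14159,0,1.851])
delta(g,rg)
cv2.imwrite("pics/c10.png",cv2.convertScaleAbs(cv2.resize(im["scene"][110:260,140:340],(800,600),interpolation=cv2.INTER_CUBIC),alpha=1.3))
E
```

```text
spread mm [0.  0.  0.1] t 26.75 w 0.011642535405856165 f [-1.2 -0.6  0.8]
[0.4772 0.274  0.1815] [ 3.141 -0.     1.85 ]
shift [-0. -0. -0.] turn [ 0.0004 -0.0005 -0.0006] deg 0.1 | now [0.4772 0.274  0.1815]
```

The weight is now carried by the notches, at exactly the pose where I picked the hook up. I'll open and withdraw straight up.

Request:
drive_tool(
  series=[
    [0.016, [0, 0, 0], [0, 0, 0]],
    [0.024, [0, 0, 0], [0, 0, 0]],
    [0.04, [0, 0, 0], [0, 0, 0]],
    [0.05, [0, 0, 0], [0, 0, 0]],
    [0.05, [0, 0, 0], [0, 0, 0]],
  ],
)

```text
time: 27.42
tool_pos: [0.4771, 0.274, 0.1811]
ee_rot: [-3.141, -0.0, 1.85]
wrist_force: [0.6, -0.2, -0.7]
width: 0.0491
finger_force: 0.0
```

Request:
drive_tool(
  series=[
    [0.05, [0, 0, -0.01], [0, 0, 0]],
    [0.05, [0, 0, -0.03], [0, 0, 0]],
    [0.05, [0, 0, -0.06], [0, 0, 0]],
    [0.05, [0, 0, -0.1], [0, 0, 0]],
    [0.05, [0, 0, -0.14], [0, 0, 0]],
  ],
)

```text
time: 28.05
tool_pos: [0.477, 0.2739, 0.3231]
ee_rot: [3.141, -0.001, 1.85]
wrist_force: [0.2, -0.4, -0.5]
width: 0.0499
finger_force: 0.0
```

```bash
python3 - <<'E'
from settle import *
p,r,im=settle(10);print(p.round(4),r.as_euler("xyz").round(3))
cv2.imwrite("pics/c10.png",cv2.convertScaleAbs(cv2.resize(im["scene"][110:260,140:340],(800,600),interpolation=cv2.INTER_CUBIC),alpha=1.3))
E
```

```text
Traceback (most recent call last):
  File "settle.py", line 8, in settle
    for k in im: p,r,o=tcp();Q.append(np.r_[p,r.as_rotvec()]);im[k]+=imaging.snapshot(k)[:,:,::-1]/4.
                                                                     ~~~~~~~~~~~~~~~~^^^
ValueError: 200 camera calls are used up
```

View pics/c10.png

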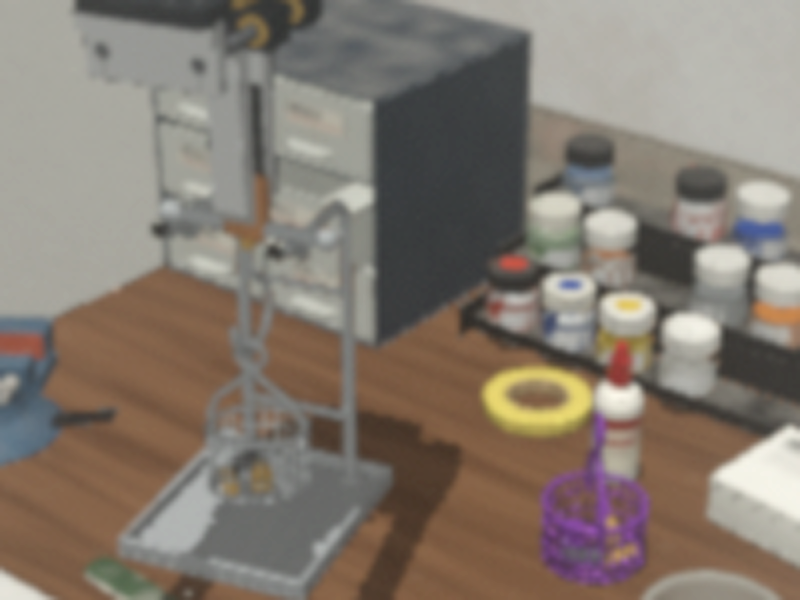

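The picture is from just before release. It shows the bar across both prongs at (245,225) and the basket hanging by its eye at (250,440), over the tray and clear of the uprights. The fingers then let go without force and are well above. A short wait, then I hand in.

Request:
drive_tool(
  series=[
    [0.05, [0, 0, -0.01], [0, 0, 0]],
    [0.05, [0, 0, -0.01], [0, 0, 0]],
    [0.05, [0, 0, -0.01], [0, 0, 0]],
    [0.05, [0, 0, -0.01], [0, 0, 0]],
    [0.05, [0, 0, -0.01], [0, 0, 0]],
  ],
)

```text
time: 29.38
tool_pos: [0.4771, 0.2739, 0.3308]
ee_rot: [-3.141, -0.0, 1.85]
wrist_force: [0.3, -0.5, -0.0]
width: 0.0498
finger_force: 0.0
```

Request:
drive_tool(
  series=[
    [0.05, [0, 0, 0], [0, 0, 0]],
    [0.05, [0, 0, 0], [0, 0, 0]],
    [0.05, [0, 0, 0], [0, 0, 0]],
    [0.05, [0, 0, 0], [0, 0, 0]],
    [0.05, [0, 0, 0], [0, 0, 0]],
  ],
)

```text
time: 30.0
tool_pos: [0.4771, 0.2739, 0.3311]
ee_rot: [-3.141, -0.0, 1.85]
wrist_force: [0.1, -1.1, -0.0]
width: 0.0499
finger_force: 0.0
```

```bash
python3 -c "
from bench import robot
print(robot.close_job())"
```

```text
the job is handed in; nothing more can be done
None
```

I hung the hook with the basket on it back in the fork's notches over the tray, let go, and handed in at about 30 s; the last picture is from just before release (camera calls then ran out) and the hand-in returned no verdict.

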